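# Ready the counter scale with keyed weighing trays

## Task

Stack the orange tray on the blue tray that sits on the counter scale, with the orange tray's notch fitted over the white key so that it sits flush on the blue rim all round; set it down, do not drop it. Then, with the tray released, press the scale's green button (on) and after it the yellow button (tare), each fully down and one at a time. Leave the red button alone, keep the blue tray in its place on the scale, and do not disturb the other goods on the counter.

Things in the scene. Friction and masses are not known exactly. Their poses are not given: they have to be found in the camera images.
- upper_tray: orange open tray, loose, 120 (its x) x 160 (its y) mm, walls 40 mm high and 4 mm thick, about 0.3 kg; a black carrying handle runs along its y above the centre. One long side (its +x side) has a notch 46 mm wide (along y) and 11 mm deep (along x), cut through floor and wall. Origin: centre of the underside, z up. Starts flat on the counter to the left or right of the scale
- handle (a point): centre of the handle bar of the orange tray, 69 mm above the tray's underside. The bar is 14 mm thick (tray x), 100 mm long (tray y), 18 mm high (60 to 78 mm above the underside); the space under it is open, its two posts stand 46 mm either side of the centre
- notch (a point): point in the notch of the orange tray, at its underside, 56 mm from the tray's origin along tray +x; lies over point key when stacked properly
- lower_tray: blue open tray, loose, 120 (its x) x 160 (its y) x 35 mm, walls 6 mm, lying on the scale's platform between four low 6 mm stops (1 to 3 mm of play). The orange tray rests on its rim, 35 mm above this origin. Origin: centre of the underside, z up
- key (a point): the white key, an upright tongue 40 mm wide (tray y) and 8 mm thick (tray x), in the middle of the blue tray's +x long side, the one away from the scale's buttons. It rises 22 mm above the blue rim. This point is its centre at rim height, 56 mm from the blue tray's origin along +x
- scale: white counter scale fixed to the counter, 250 x 240 mm; steel platform 60 mm above the counter; the grey console with three buttons in a row is on its -x side (towards the robot), its top 80 mm high and 70 mm deep. Origin: counter level under the platform's centre, z up
- btn_green_top (a point): green push button on the scale's console, cap 32 mm across, scale frame x = -125 mm, y = 65 mm; this point is the centre of the cap's top; it sinks straight down
- btn_green (a joint): travel of the green button in m: 0 released, 0.006 fully down, which takes 4 N; it springs back up; more than 0.004 counts as pressed
- btn_yellow_top (a point): yellow push button on the scale's console, cap 32 mm across, scale frame x = -125 mm, y = 0 mm; this point is the centre of the cap's top; it sinks straight down
- btn_yellow (a joint): travel of the yellow button in m: 0 released, 0.006 fully down, which takes 4 N; it springs back up; more than 0.004 counts as pressed
- btn_red_top (a point): red push button on the scale's console, cap 32 mm across, scale frame x = -125 mm, y = -65 mm; this point is the centre of the cap's top; it sinks straight down; not to be pressed
- btn_red (a joint): travel of the red button in m: 0 released, 0.006 fully down, which takes 4 N; it springs back up; more than 0.004 counts as pressed
- sauce_a: dark sauce bottle, red cap, 80 mm across, 250 mm tall, loose bystander; origin at the centre of the underside
- sauce_b: dark sauce bottle, yellow cap, 80 mm across, 250 mm tall, loose bystander; origin at the centre of the underside
- tea_box: red packet 70 x 110 x 90 mm, loose bystander; origin at the centre of the underside
- sweets_jar: amber jar with a red lid, 80 mm across, 110 mm tall, loose bystander; origin at the centre of the underside
- calculator: black pocket calculator 130 x 80 x 18 mm, lying flat (a loose bystander; its keys do not move); origin at the centre of the underside
- mug: white mug, 76 mm across, 90 mm tall, loose bystander; origin at the centre of the underside
- soap_carton: green carton 60 x 120 x 55 mm, loose bystander; origin at the centre of the underside
Things that resemble listed ones, but are neither listed nor needed, are in the scene too. There is more than one size of the upper_tray; the job needs the larger.

How it is judged:
On the way, in this order (a step that is already met when the one before it is completed fails the run):
1. the orange tray sits keyed and flush on the blue tray, released (horizontal distance between notch and key below 0.007 m and angle between the x axis of upper_tray and the x axis of lower_tray, either way round below 0.09 rad and z of upper_tray in the frame of lower_tray between 0.031 and 0.038 m and angle between upper_tray's own z axis and vertical below 0.04 rad and horizontal distance between lower_tray and scale below 0.006 m and z of lower_tray in the frame of scale below 0.064 m and angle between the x axis of lower_tray and the x axis of scale, either way round below 0.08 rad and angle between lower_tray's own z axis and vertical below 0.03 rad and contact force between the fingers and upper_tray below 0.1 N), for 0.2 s.
2. green button pressed down, the other two up (value of joint btn_green above 0.004 m and value of joint each of btn_yellow, btn_red below 0.002 m), for 0.05 s.
3. then the yellow button pressed down, the other two up (value of joint btn_yellow above 0.004 m and value of joint each of btn_green, btn_red below 0.002 m), for 0.05 s.
At the end, for the whole second after the job is handed in: Orange tray at rest, released, underside 31-38 mm above the blue tray's, tilt < 0.04 rad, notch within 7 mm of the key, sides parallel within 0.09 rad; blue tray flat on the platform, within 6 mm of its centre and 0.08 rad of square; all buttons up (all of step 1 and value of joint each of btn_green, btn_yellow, btn_red below 0.002 m and linear speed of upper_tray below 0.02 m/s); the robot touches nothing.
It fails at once if the red button pressed (value of joint btn_red above 0.004 m).
It fails at once if the yellow button pressed down while the green has not come up, or the reverse (value of joint each of btn_green, btn_yellow above 0.004 m).
It fails at once if the orange tray dropped (falling free faster than 0.5 m/s) (contact force between the fingers and upper_tray below 0.1 N and linear speed of upper_tray above 0.5 m/s).
It fails at once if another article on the counter knocked over or pushed more than 40 mm (distance of any of sauce_a, sauce_b, tea_box, sweets_jar, calculator, mug, soap_carton from where it was at the start of the episode above 0.04 m or angle between any of sauce_a, sauce_b, tea_box, sweets_jar, calculator, mug, soap_carton's own z axis and vertical above 0.5 rad).
It also fails if it takes over 51 s, if anything falls off the work surface, if the arm or the gripper's body presses on something with over 40 N, if the wrist force passes 120 N, or if a joint passes its speed limit or range.

## Robot

A 6-joint arm with a two-finger parallel gripper is mounted at the origin on the work surface. World frame = base frame: x ahead of the robot, y to its left, z up, the work surface at z = 0. Lengths are in m, angles in rad, forces in N, time in s.
With the tool pointing down it reaches from about 0.375 to 0.9 m from the base axis. Payload 3.1 kg.
Tool frame: the origin (TCP) lies midway between the tips of the shut fingers; the grasp point (between the pads) lies robot.tcp_to_grasp behind it (robot.tcp_to_grasp is the distance from the TCP to the grasp point, in m); z points along the fingers, y is the direction in which the jaws open and shut (so a half turn about z gives the same grasp; the last joint's range is limited). The gripper opens to 87 mm and grips with 3 to 60 N. Pads are 19 mm wide; open, the fingers measure 117 mm over their backs; the gripper's body (75 mm by 190 mm) begins 51 mm behind the grasp point.
Start: joints at [1.165, 0.527, 1.433, -0, 1.181, -0.178], TCP at [0.141, 0.609, 0.223] pointing down, gripper open.
Joint ranges: [-3.08, 3.08], [-0.75, 2.2], [0.22, 2.44], [-1.43, 4.57], [0, 2.65], [-2.85, 2.85]. Speed limits (rad/s): [2.79, 2.79, 3.14, 3.14, 3.14, 3.14].

## Interface

Orientations are given as a unit quaternion [x, y, z, w].
In Python, from rig import robot, cams, nets gives the robot as it stands. The module is installed in compiled form; this text tells all that it offers.
- The arm moves only by the tool play_rows, never from a script. Its argument "commands" is a list of rows, each an object of numbers: "x", "y", "z": the shift along the tool's x, y, z in mm; "spin": the turn about the tool's z in rad. In form: [{"x": .., "y": .., "z": .., "spin": ..}, ...]. A call has 1 to 8 rows; each row shifts and turns the pose as measured when the row begins, along the tool's axes as they then stand; what a row does not reach is not made up. A row lasts 1/10 s, in which the tool goes at most 50 mm and 8.59 degrees, less where a joint would pass 70% of its speed; a pose out of reach is approached as far as the arm can. A call is refused whole if a number of a shift passes 50 or a number of a turn 0.15, either way. A call with a gripper value outside its range is refused whole. "grip" is the opening, from 0 (shut) to 1 (fully open), set as the call begins (left out, the last holds). The fingers move at their own pace and stop on an object; "newtons" is the grip in N (left out, the last holds). Time passes only in rows, so rows that do not move let the fingers close. It gives the time, the measured TCP pose, the force and the opening at its end, in the units of the state.
- robot.get_obs(): the state, without advancing time (a new reading comes with each control period).
- cams.camera(name): name is "side" or "top"; returns a dict with "img" (384x512x3 uint8, red, green, blue), "fx", "fy", "cx", "cy" (pixels), "world_to_cam" (4x4, takes a point from world to camera coordinates). Camera axes: x right, y up, looking along -z (the intrinsics and any distortion apply to the point x, -y, -z); pixel columns grow to the right and rows downward; lengths in m; the calibration is good to about 2 mm. A picture is of the moment at which its call begins. There is no depth.
- robot.hand_in(): hands the job in, once; it reports no verdict.
Trained networks look in a picture, given as the dict that the camera call returned (one of the last four; its "shot" number tells which), for a name from the list of things; names that differ only in an ending like _2 or _b are one class to them, and where a whole thing is asked for, a point or a joint stands for the part that bears it (a point fixed in the world has none). Each returns a list of dicts, best first, with "conf" (0 to 1); they miss things now and then, are a little off and sometimes report something else, mostly with a low value. They report only what shows in the picture. A call takes as long as a camera call. They do not tell look-alikes from the thing itself.
- nets.outline_of(picture, name): "region" (384x512 bool, what is visible of it) and "pixel" ([column, row] in pixels, amid what is visible of it).
The state is a dict: "time": time; "q": joint angles; "joint_velocities": joint speeds; "joint_torque": joint torques, N m; "position": TCP position; "tool_rot": TCP orientation; "ft_force": force on the tool from outside, world axes, zero at the start; "moment": the same for the moment, N m; "grip_width": finger opening in m.
Only numpy, scipy, OpenCV 4.12 (cv2) and the standard library are available. Lean on these libraries where they do the work, as an engineer would, in place of code of your own. Each camera call takes 0.05 s, during which the arm holds its last target.

## Working session

There is one attempt and no reset: what is moved stays moved. The work goes in short steps, Python scripts to look and compute and a tool call to move; the robot and the scene stay as the last step left them, time stands still between calls to the robot, and variables do not carry over. Pictures are saved under pics/ and viewed, and the job is handed in when it is done.

Besides the shell and the picture viewer there is one more tool, called after "Emit:" as name(argument=value, ...), one argument or row to a line, values as JSON. play_rows: Moves the arm, as the interface text tells. Its arguments: {"type":"object","properties":{"commands":{"type":"array"},"grip":{"type":"number"},"newtons":{"type":"number"}},"required":["commands"]}

```bash
ls; mkdir -p pics; cat > h.py <<'E'
import numpy as np,cv2
from rig import robot,cams,nets
def save(n,img,s=1.5):
    cv2.imwrite('pics/'+n,cv2.resize(img[:,:,::-1],None,fx=s,fy=s,interpolation=cv2.INTER_CUBIC))
def proj(c,p):
    p=np.atleast_2d(p);q=(c['world_to_cam']@np.c_[p,np.ones(len(p))].T)[:3]
    return np.c_[c['cx']+c['fx']*q[0]/-q[2],c['cy']+c['fy']*-q[1]/-q[2]]
def ray(c,px):
    M=np.array(c['world_to_cam']);R=M[:3,:3];t=M[:3,3]
    d=np.array([(px[0]-c['cx'])/c['fx'],-(px[1]-c['cy'])/c['fy'],-1.]);return -R.T@t,R.T@d
def atz(c,px,z):
    o,d=ray(c,px);return o+d*(z-o[2])/d[2]
def tri(c1,p1,c2,p2):
    o1,d1=ray(c1,p1);o2,d2=ray(c2,p2);A=np.c_[d1,-d2];s=np.linalg.lstsq(A,o2-o1,rcond=None)[0]
    a=o1+s[0]*d1;b=o2+s[1]*d2;return (a+b)/2,np.linalg.norm(a-b)
E
python3 - <<'E'
from h import *
o=robot.get_obs();print(o,getattr(robot,'tcp_to_grasp',None))
for n in('top','side'):
    c=cams.camera(n);print({k:v for k,v in c.items() if k!='img'})
    save(n+'0.png',c['img'])
    for k in('upper_tray','lower_tray','key','btn_green_top','btn_yellow_top','btn_red_top','handle','notch','scale'):
        print(n,k,[(round(r['conf'],2),np.round(r['pixel'],1).tolist(),int(r['region'].sum())) for r in nets.outline_of(c,k)])
E
```

```text
pics
{'time': 0.0, 'q': array([ 1.16448783e+00,  5.28460878e-01,  1.43389500e+00, -2.24532931e-05,
        1.18141151e+00, -1.78517414e-01]), 'joint_velocities': array([ 7.07565069e-04,  1.10102244e-03,  2.08765164e-03, -3.89597349e-05,
       -6.63112037e-04, -8.67121424e-04]), 'joint_torque': array([ 1.04007500e-03, -4.40048504e+01, -1.76588416e+01,  6.33240142e-02,
        5.81604440e-02, -1.65644879e-04]), 'position': array([0.1408343 , 0.60817122, 0.22157722]), 'tool_rot': array([ 1.13645145e-01,  9.93520809e-01, -1.04420086e-03, -3.03507020e-04]), 'ft_force': array([ 0.21731049,  0.04470292, -0.33921586]), 'moment': array([-0.05488003, -0.01069707,  0.00532971]), 'grip_width': 0.08689950514175436} 0.0187
{'fx': 446.99515207898617, 'fy': 446.99515207898617, 'cx': 256.0749283808692, 'cy': 189.63594749250922, 'world_to_cam': array([[-2.80910360e-02, -9.99592608e-01, -5.05099782e-03,
         4.06481809e-02],
       [ 9.90767637e-01, -2.85127581e-02,  1.32538723e-01,
        -5.32227024e-01],
       [-1.32628745e-01, -1.28121513e-03,  9.91164958e-01,
        -1.70642247e+00],
     
[... 751 characters left out ...]
, -0.79450013,  0.5112812 , -1.15276381],
       [ 0.        ,  0.        ,  0.        ,  1.        ]]), 'shot': 2}
side upper_tray [(0.92, [284.0, 224.2], 1521), (0.85, [236.1, 317.2], 1541)]
side lower_tray [(0.92, [251.5, 165.3], 865), (0.46, [303.8, 291.4], 1433)]
side key [(0.91, [251.3, 164.0], 848), (0.28, [192.8, 150.2], 249)]
side btn_green_top []
side btn_yellow_top [(0.32, [285.7, 224.3], 1528)]
side btn_red_top [(0.62, [226.8, 173.6], 33), (0.22, [330.3, 199.9], 574)]
side handle [(0.73, [235.2, 321.3], 1534), (0.69, [283.3, 222.4], 1484)]
side notch [(0.76, [287.3, 226.4], 1546), (0.65, [234.8, 315.5], 1557), (0.45, [290.8, 164.7], 553)]
side scale [(0.88, [233.9, 185.9], 1858)]
```

View pics/top0.png

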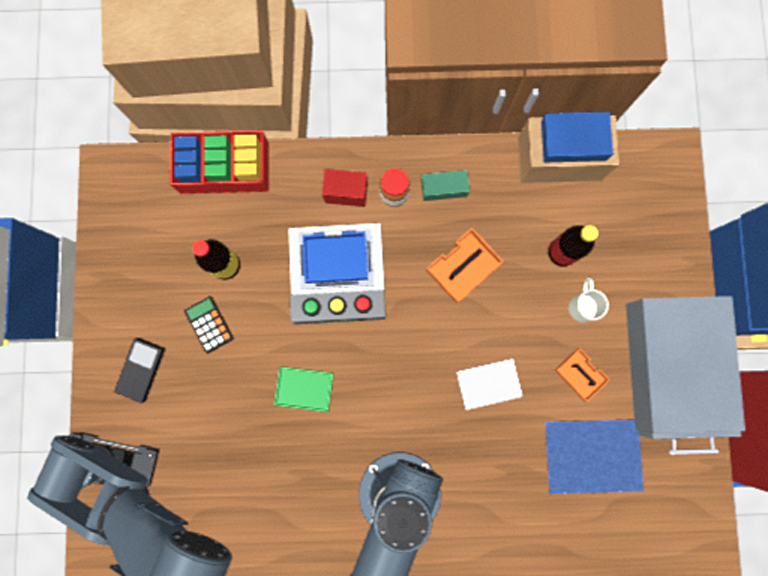

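View pics/side0.png

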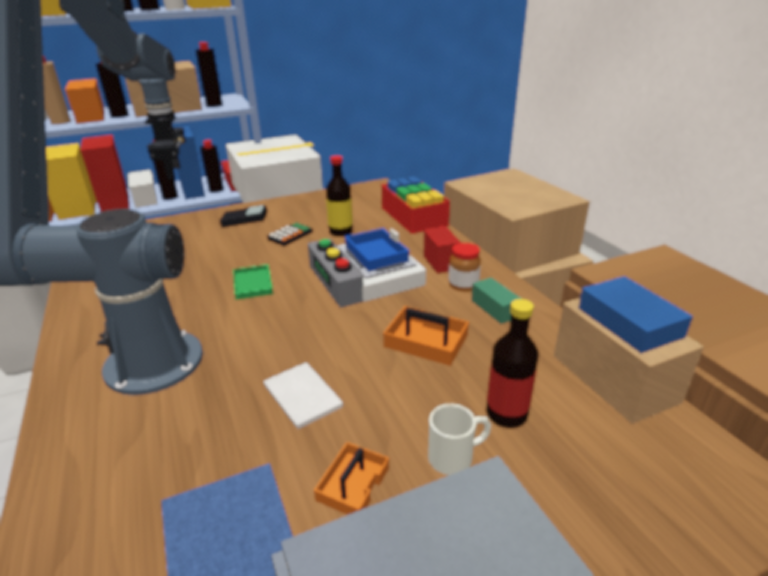

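The two orange trays are at top-view pixels (310,177), about 1236 px in area, and (388,250), about 623 px. The first is the larger, so it is the one meant. The scale is at (225,180). I'll confirm with an enlarged crop.

```bash
python3 - <<'E'
from h import *
c=cams.camera('top');s=cams.camera('side')
np.save('top.npy',c,allow_pickle=True);np.save('side.npy',s,allow_pickle=True)
save('crop1.png',c['img'][140:280,185:425],3.3)
save('crop2.png',c['img'][140:220,185:345],5)
save('crop3.png',s['img'][140:260,195:345],5)
for n in ('tri',):
  for a,b in (((310,177),(284,224)),((388,250),(236,317)),((224.6,172.3),(251.5,165.3))): print(tri(c,a,s,b))
E
```

```text
(array([ 0.58018279, -0.1890976 ,  0.01540942]), np.float64(0.0001236475214946086))
(array([ 0.28878715, -0.477787  ,  0.01813484]), np.float64(0.006147579218019934))
(array([0.60094326, 0.14243247, 0.08105655]), np.float64(0.007698804392107417))
```

View pics/crop1.png

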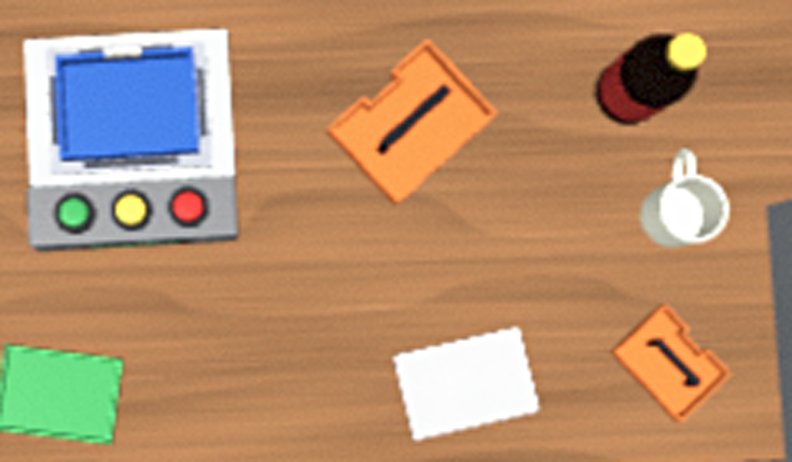

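View pics/crop2.png

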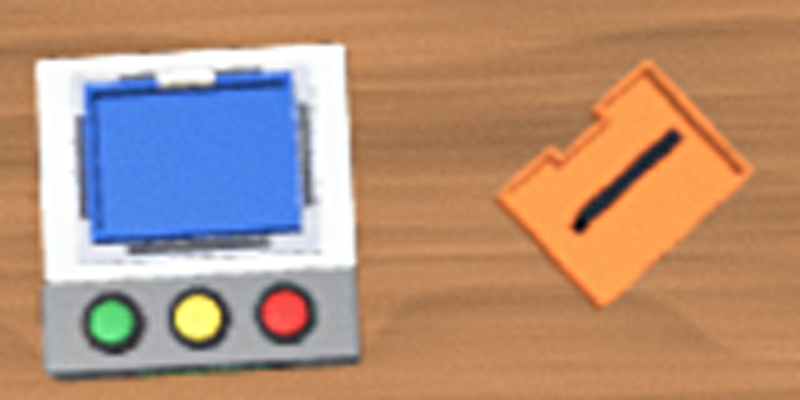

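View pics/crop3.png

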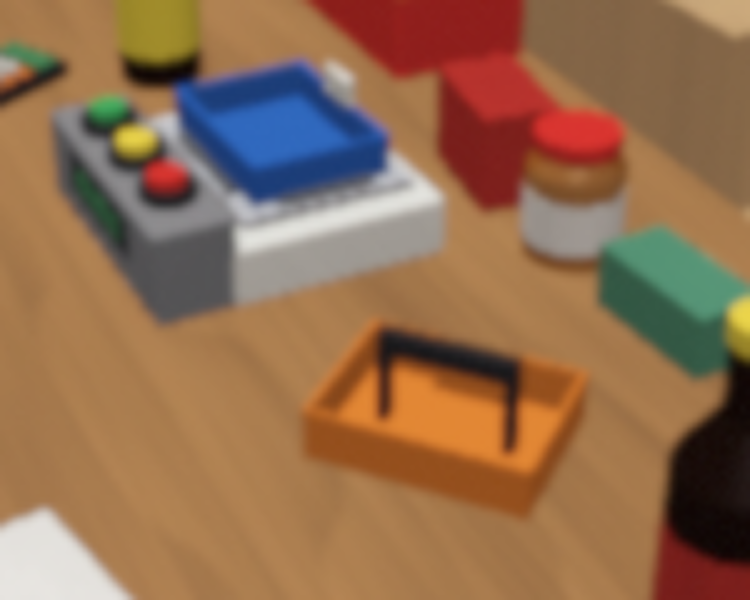

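The crop confirms it. The big tray's corners are at about (285,179), (314,153), (334,174) and (305,201), with the notch on its upper-left side (+x up-left) and the bar from about (301,185) to (321,167). The key is at (222,155) on the blue tray's far side. Buttons run green (207,204), yellow (225,203), red (242,202). Next I'll measure poses by fitting these features in both views.

```bash
cat > fit.py <<'E'
from h import *
from scipy.optimize import least_squares
def hull_mask(c,pts,S=4):
    m=np.zeros((384*S,512*S),np.uint8)
    for P in pts:
        h=cv2.convexHull(((proj(c,P)+0.5)*S-0.5).astype(np.float32)).astype(np.int32)
        cv2.fillConvexPoly(m,h,255)
    return cv2.resize(m,(512,384),interpolation=cv2.INTER_AREA)/255.
def box(x0,x1,y0,y1,z0,z1):
    return np.array([[x,y,z] for x in(x0,x1) for y in(y0,y1) for z in(z0,z1)])
def place(P,x,y,yaw,z=0):
    c,s=np.cos(yaw),np.sin(yaw);return np.c_[x+c*P[:,0]-s*P[:,1],y+s*P[:,0]+c*P[:,1],P[:,2]+z]
UP=[box(-.06,.049,-.08,.08,0,.04),box(-.06,.06,-.08,-.023,0,.04),box(-.06,.06,.023,.08,0,.04)]
LO=[box(-.06,.06,-.08,.08,0,.035)]
def colmask(img,hr,smin,vmin=60):
    h=cv2.cvtColor(img,cv2.COLOR_RGB2HSV);return ((h[...,0]>=hr[0])&(h[...,0]<=hr[1])&(h[...,1]>=smin)&(h[...,2]>=vmin))
def blob(m,near,r=60):
    n,l,st,ce=cv2.connectedComponentsWithStats(m.astype(np.uint8))
    k=min((i for i in range(1,n) if st[i,4]>15),key=lambda i:np.hypot(*(ce[i]-near)));return l==k,ce[k],st[k,4]
def fitpose(views,parts,x0,z):
    # views: list (cam,mask)
    from scipy.optimize import minimize
    def f(v):
        return sum(np.abs(hull_mask(c,[place(P,v[0],v[1],v[2],z) for P in parts])-m).sum() for c,m in views)
    best=None
    simp=np.array([x0]+[np.array(x0)+d for d in ([.01,0,0],[0,.01,0],[0,0,.1])])
    r=minimize(f,x0,method='Nelder-Mead',options=dict(initial_simplex=simp,xatol=1e-4,fatol=.05,maxiter=300))
    r=minimize(f,r.x,method='Nelder-Mead',options=dict(initial_simplex=np.array([r.x]+[r.x+d for d in ([.003,0,0],[0,.003,0],[0,0,.03])]),xatol=1e-4,fatol=.05,maxiter=300))
    return r.x,r.fun
E
python3 - <<'E'
from fit import *
c=np.load('top.npy',allow_pickle=True).item();s=np.load('side.npy',allow_pickle=True).item()
B={'green':((45,85),100,(207,204),(216.3,161)),'yellow':((22,34),110,(225,203),(221.5,168)),'red':((170,180),110,(242,202),(228,175))}
for k,(h,sm,a,b) in B.items():
    ma,ca,na=blob(colmask(c['img'],h,sm),a);mb,cb,nb=blob(colmask(s['img'],h,sm),b)
    print(k,ca,na,cb,nb,*tri(c,ca,s,cb),atz(c,ca,.09),atz(s,cb,.09))
def om(cc,near):
    m=colmask(cc['img'],(5,16),140,60);b,ce,n=blob(m,near)
    b=cv2.morphologyEx(b.astype(np.uint8),cv2.MORPH_CLOSE,np.ones((5,5))) ;print(ce,n);return b
def fill(b):
    q,_=cv2.findContours(b.astype(np.uint8),cv2.RETR_EXTERNAL,cv2.CHAIN_APPROX_NONE);o=np.zeros(b.shape,np.uint8);cv2.drawContours(o,q,-1,1,-1);return o
mt=fill(blob(colmask(c['img'],(5,16),165),(310,177))[0]);ms=fill(blob(colmask(s['img'],(5,16),190),(284,224))[0])
print('areas',mt.sum(),ms.sum())
save('m1.png',np.hstack([c['img'][140:220,270:350]*mt[140:220,270:350,None],s['img'][190:270,240:340]*ms[190:270,240:340,None]]),4)
for nm,v in(('both',[(c,mt),(s,ms)]),('top',[(c,mt)]),('side',[(s,ms)])):
    for y0 in (.7,):
        print(nm,fitpose(v,UP,[.58,-.19,y0],0))
bt=fill(blob(colmask(c['img'],(100,125),140),(224,172))[0]);bs=fill(blob(colmask(s['img'],(100,125),140),(251,165))[0])
print('blue',bt.sum(),bs.sum())
for nm,v in(('both',[(c,bt),(s,bs)]),('top',[(c,bt)]),('side',[(s,bs)])):
    print(nm,fitpose(v,LO,[.6,.14,0],.06))
E
```

```text
green [207. 204.] 69 [216.03125 161.90625] 32 [0.47621767 0.21099718 0.09388737] 0.00019482484585500392 [0.47671843 0.21141139 0.09      ] [0.47832915 0.21852272 0.09      ]
yellow [224.12676056 203.04225352] 71 [221.25       167.80357143] 56 [0.47719525 0.14659344 0.09680905] 0.001192991896143577 [0.47849339 0.14694906 0.09      ] [0.48048549 0.15919    0.09      ]
red [133.35294118 109.88235294] 34 [259.33333333 126.88888889] 18 [0.82745099 0.49712119 0.09256444] 0.04582625881289638 [0.85096957 0.4916538  0.09      ] [0.80393704 0.49932438 0.09      ]
areas 1272 1149
both (array([ 0.58012166, -0.18539474,  0.71439973]), np.float64(409.7882352941176))
top (array([ 0.58015406, -0.18573156,  0.70541788]), np.float64(37.898039215686275))
side (array([ 0.58192187, -0.18530835,  0.75366178]), np.float64(362.27450980392155))
blue 1293 684
both (array([ 0.60237105,  0.14942468, -0.01303564]), np.float64(274.19607843137254))
top (array([0.60202714, 0.14992414, 0.02851038]), np.float64(100.99607843137255))
side (array([ 0.6039974 ,  0.15707031, -0.08554688]), np.float64(148.8901960784314))
```

View pics/m1.png

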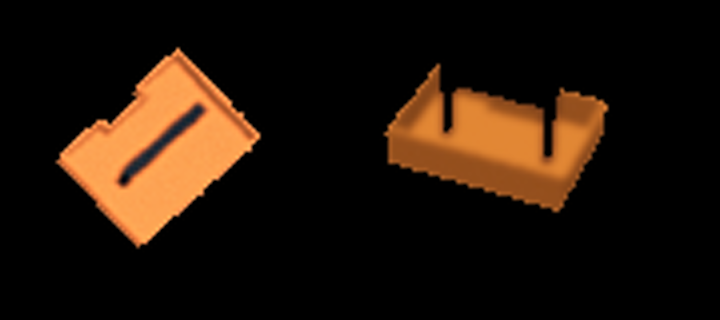

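```bash
cat > ov.py <<'E'
from fit import *
def draw(cc,roi,S,polys,name):
    x0,x1,y0,y1=roi
    im=cv2.resize(cc['img'][y0:y1,x0:x1,::-1],None,fx=S,fy=S,interpolation=cv2.INTER_CUBIC)
    for P,col in polys:
        q=((proj(cc,P)+.5-[x0,y0])*S*16).astype(np.int32);cv2.polylines(im,[q],False,col,1,cv2.LINE_AA,4)
    cv2.imwrite('pics/'+name,im)
def rect(x0,x1,y0,y1,z): return np.array([[x0,y0,z],[x1,y0,z],[x1,y1,z],[x0,y1,z],[x0,y0,z]])
def upper(x,y,a,z):
    o=[]
    for zz in(0,.04):
        o.append((place(np.array([[-.06,-.08,zz],[.06,-.08,zz],[.06,-.023,zz],[.049,-.023,zz],[.049,.023,zz],[.06,.023,zz],[.06,.08,zz],[-.06,.08,zz],[-.06,-.08,zz]]),x,y,a,z),(0,255,0) if zz else (255,0,255)))
    o.append((place(rect(-.007,.007,-.05,.05,.078),x,y,a,z),(255,255,0)))
    return o
def lower(x,y,a,z=.06):
    return [(place(rect(-.06,.06,-.08,.08,0),x,y,a,z),(255,0,255)),(place(rect(-.06,.06,-.08,.08,.035),x,y,a,z),(0,255,0)),(place(rect(.052,.06,-.02,.02,.057),x,y,a,z),(0,0,255)),(place(rect(.052,.06,-.02,.02,.035),x,y,a,z),(0,255,255))]
def scale(x,y,a):
    t=np.linspace(0,2*np.pi,30);o=[]
    for yy in(.065,0,-.065): o.append((place(np.c_[-.125+.016*np.cos(t),yy+.016*np.sin(t),0*t+.09],x,y,a),(255,255,255)))
    return o
E
python3 - <<'E'
from ov import *
c=np.load('top.npy',allow_pickle=True).item();s=np.load('side.npy',allow_pickle=True).item()
P=upper(.580,-.1857,.705,0)+lower(.602,.150,.028)+scale(.603,.150,.025)
draw(c,(185,345,140,220),5,P,'ov1.png');draw(s,(195,345,140,260),5,P,'ov2.png')
E
```

```text
(no output)
```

View pics/ov1.png

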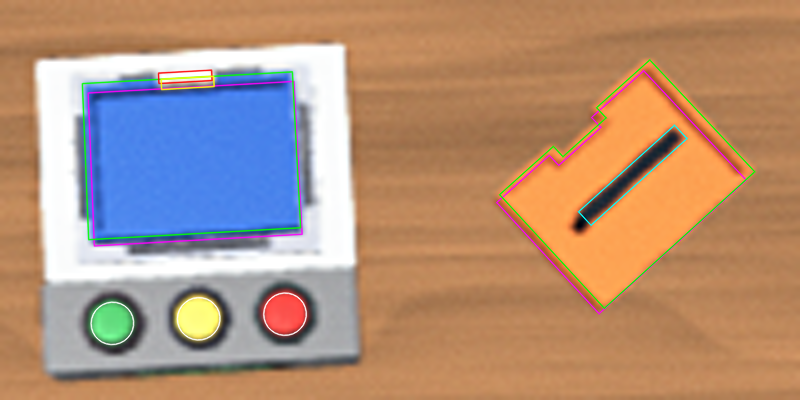

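View pics/ov2.png

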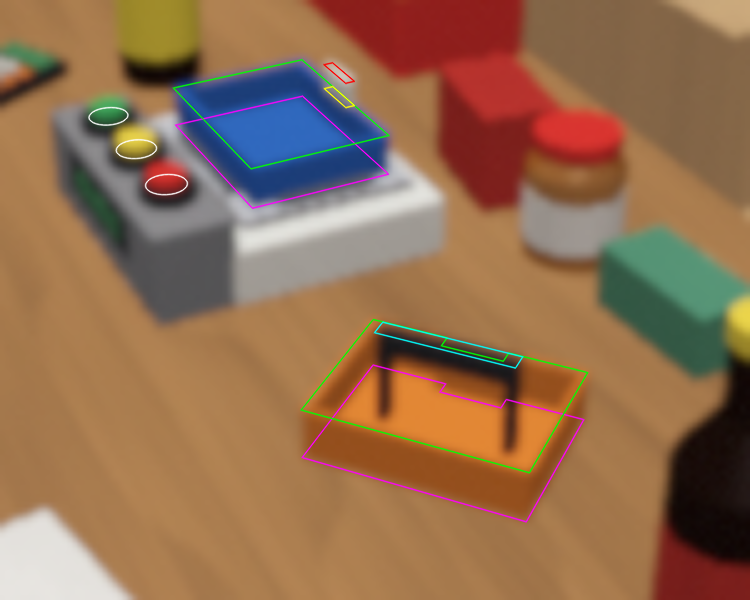

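```bash
cat > plan.py <<'E'
from h import *
from scipy.spatial.transform import Rotation as R
import sys,json
def st():
    o=robot.get_obs();M=R.from_quat(o['tool_rot']).as_matrix()
    return o,o['position'],np.arctan2(M[1,1],M[0,1]),M
def plan(x,y,z,a,step=45,da=.14):
    o,p,a0,M=st();d=np.array([x,y,z])-p;D=(a-a0+np.pi)%(2*np.pi)-np.pi
    n=int(max(1,np.ceil(np.linalg.norm(d)*1000/step),np.ceil(abs(D)/da)))
    print('t',round(o['time'],2),'at',np.round(p,4),'yaw',round(a0,3),'tilt',np.round(M[:,2],4),'F',np.round(o['ft_force'],1),'w',round(o['grip_width'],4),'| need',np.round(d*1000,1),round(D,3),'n',n)
    rows=[];ang=a0
    for i in range(n):
        yx,yy=np.cos(ang),np.sin(ang);w=d/n*1000  # tool y=(yx,yy), tool x = (-yy,yx)*? 
        X=np.array([-yy,yx]) 
        if M[0,0]*-np.sin(a0)+M[1,0]*np.cos(a0)<0: X=-X
        rows.append({"x":round(float(w[:2]@X),1),"y":round(float(w[:2]@[yx,yy]),1),"z":round(float(-w[2]),1),"spin":round(-D/n,3)});ang+=D/n
    print(json.dumps(rows))
if __name__=='__main__': plan(*map(float,sys.argv[1:5]),*(map(float,sys.argv[5:])))
E
python3 - <<'E'
from h import *
c=np.load('top.npy',allow_pickle=True).item()
for k,px,z in(('sauce_a base',(150,183),0),('sauce_a cap',(134,166),.25),('sauce_b cap',(393,155),.25),('tea',(230,125),.09),('jar',(263,122),.11),('soap',(297,123),.055),('mug',(392,200),.09),('calc',(139,216),.018)): print(k,atz(c,px,z).round(3))
E
python3 plan.py .58 -.186 .2 .705
```

```text
sauce_a base [0.577 0.448 0.   ]
sauce_a cap [0.599 0.443 0.25 ]
sauce_b cap [ 0.611 -0.449  0.25 ]
tea [0.78  0.119 0.09 ]
jar [ 0.782 -0.008  0.11 ]
soap [ 0.79  -0.143  0.055]
mug [ 0.472 -0.484  0.09 ]
calc [0.445 0.486 0.018]
t 1.1 at [0.1411 0.6089 0.2226] yaw 1.343 tilt [ 0.  0. -1.] F [-0.  -1.1 -0.6] w 0.0871 | need [ 438.9 -794.9  -22.6] -0.638 n 21
[{"x": -28.9, "y": -32.2, "z": 1.1, "spin": 0.03}, {"x": -29.9, "y": -31.3, "z": 1.1, "spin": 0.03}, {"x": -30.8, "y": -30.3, "z": 1.1, "spin": 0.03}, {"x": -31.7, "y": -29.4, "z": 1.1, "spin": 0.03}, {"x": -32.6, "y": -28.4, "z": 1.1, "spin": 0.03}, {"x": -33.4, "y": -27.4, "z": 1.1, "spin": 0.03}, {"x": -34.3, "y": -26.4, "z": 1.1, "spin": 0.03}, {"x": -35.0, "y": -25.3, "z": 1.1, "spin": 0.03}, {"x": -35.8, "y": -24.3, "z": 1.1, "spin": 0.03}, {"x": -36.5, "y": -23.2, "z": 1.1, "spin": 0.03}, {"x": -37.2, "y": -22.0, "z": 1.1, "spin": 0.03}, {"x": -37.9, "y": -20.9, "z": 1.1, "spin": 0.03}, {"x": -38.5, "y": -19.7, "z": 1.1, "spin": 0.03}, {"x": -39.1, "y": -18.6, "z": 1.1, "spin": 0.03}, {"x": -39.6, "y": -17.4, "z": 1.1, "spin": 0.03}, {"x": -40.1, "y": -16.1, "z": 1.1, "spin": 0.03}, {"x": -40.6, "y": -14.9, "z": 1.1, "spin": 0.03}, {"x": -41.0, "y": -13.7, "z": 1.1, "spin": 0.03}, {"x": -41.4, "y": -12.4, "z": 1.1, "spin": 0.03}, {"x": -41.8, "y": -11.2, "z": 1.1, "spin": 0.03}, {"x": -42.1, "y": -9.9, "z": 1.1, "spin": 0.03}]
```

Emit:
play_rows(
  commands=[
    {"x":-29,"y":-32,"z":1,"spin":0.03},
    {"x":-30,"y":-31,"z":1,"spin":0.03},
    {"x":-31,"y":-30,"z":1,"spin":0.03},
    {"x":-32,"y":-29,"z":1,"spin":0.03},
    {"x":-33,"y":-28,"z":1,"spin":0.03},
    {"x":-33,"y":-27,"z":1,"spin":0.03},
    {"x":-34,"y":-26,"z":1,"spin":0.03},
    {"x":-35,"y":-25,"z":1,"spin":0.03},
  ],
  grip=0.6,
  newtons=30,
)

```text
time: 1.9
position: [0.314, 0.3052, 0.2143]
tool_rot: [0.231, 0.973, 0.005, 0.002]
ft_force: [0.7, 0.5, 0.0]
grip_width: 0.0526
```

Emit:
play_rows(
  commands=[
    {"x":-36,"y":-24,"z":1,"spin":0.03},
    {"x":-36,"y":-23,"z":1,"spin":0.03},
    {"x":-37,"y":-22,"z":1,"spin":0.03},
    {"x":-38,"y":-21,"z":1,"spin":0.03},
    {"x":-38,"y":-20,"z":1,"spin":0.03},
    {"x":-39,"y":-19,"z":1,"spin":0.03},
    {"x":-40,"y":-17,"z":1,"spin":0.03},
    {"x":-40,"y":-16,"z":1,"spin":0.03},
  ],
)

```text
time: 2.7
position: [0.4885, -0.0102, 0.2074]
tool_rot: [0.351, 0.936, 0.008, 0.005]
ft_force: [0.9, 0.2, 0.1]
grip_width: 0.0524
```

```bash
python3 plan.py .58 -.186 .15 .705
```

```text
t 2.7 at [ 0.4885 -0.0102  0.2074] yaw 0.853 tilt [ 0.0149  0.0107 -0.9998] F [0.9 0.2 0.1] w 0.0524 | need [  91.5 -175.8  -57.4] -0.148 n 5
[{"x": -36.9, "y": -14.5, "z": 11.5, "spin": 0.03}, {"x": -37.3, "y": -13.4, "z": 11.5, "spin": 0.03}, {"x": -37.7, "y": -12.2, "z": 11.5, "spin": 0.03}, {"x": -38.0, "y": -11.1, "z": 11.5, "spin": 0.03}, {"x": -38.4, "y": -10.0, "z": 11.5, "spin": 0.03}]
```

Emit:
play_rows(
  commands=[
    {"x":-37,"y":-14,"z":11,"spin":0.03},
    {"x":-37,"y":-13,"z":11,"spin":0.03},
    {"x":-38,"y":-12,"z":11,"spin":0.03},
    {"x":-38,"y":-11,"z":11,"spin":0.03},
    {"x":-38,"y":-10,"z":11,"spin":0.03},
    {"x":0},
    {"x":0},
  ],
)

```text
invalid input
```

```bash
python3 plan.py .58 -.186 .15 .705; python3 - <<'E'
from h import *
s=cams.camera('side');save('s1.png',s['img'][120:290,170:370],4)
E
```

```text
t 2.7 at [ 0.4885 -0.0102  0.2074] yaw 0.853 tilt [ 0.0149  0.0107 -0.9998] F [0.9 0.2 0.1] w 0.0524 | need [  91.5 -175.8  -57.4] -0.148 n 5
[{"x": -36.9, "y": -14.5, "z": 11.5, "spin": 0.03}, {"x": -37.3, "y": -13.4, "z": 11.5, "spin": 0.03}, {"x": -37.7, "y": -12.2, "z": 11.5, "spin": 0.03}, {"x": -38.0, "y": -11.1, "z": 11.5, "spin": 0.03}, {"x": -38.4, "y": -10.0, "z": 11.5, "spin": 0.03}]
```

View pics/s1.png

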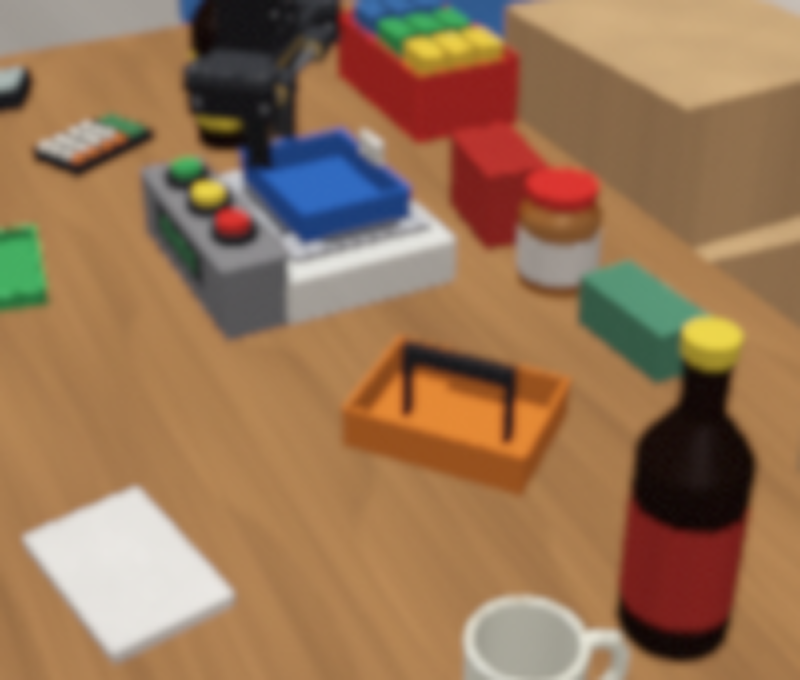

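The gripper is still behind the scale (crop (240,90)) and nothing has been disturbed. The call was refused because rows need all their keys.

Emit:
play_rows(
  commands=[
    {"x":-37,"y":-14,"z":11,"spin":0.03},
    {"x":-37,"y":-13,"z":11,"spin":0.03},
    {"x":-38,"y":-12,"z":11,"spin":0.03},
    {"x":-38,"y":-11,"z":11,"spin":0.03},
    {"x":-38,"y":-10,"z":11,"spin":0.03},
    {"x":0,"y":0,"z":0,"spin":0},
    {"x":0,"y":0,"z":0,"spin":0},
  ],
)

```text
time: 3.45
position: [0.5908, -0.2012, 0.1527]
tool_rot: [0.427, 0.904, 0.007, 0.012]
ft_force: [0.1, 0.2, 0.4]
grip_width: 0.0524
```

```bash
python3 plan.py .58 -.186 .10 .705; python3 - <<'E'
from h import *
s=cams.camera('side');save('s2.png',s['img'][120:290,170:370],4)
E
```

```text
t 3.45 at [ 0.5908 -0.2012  0.1527] yaw 0.689 tilt [ 0.0273  0.0031 -0.9996] F [0.1 0.2 0.4] w 0.0524 | need [-10.8  15.2 -52.7] 0.016 n 2
[{"x": 9.3, "y": 0.7, "z": 26.3, "spin": -0.008}, {"x": 9.3, "y": 0.8, "z": 26.3, "spin": -0.008}]
```

View pics/s2.png

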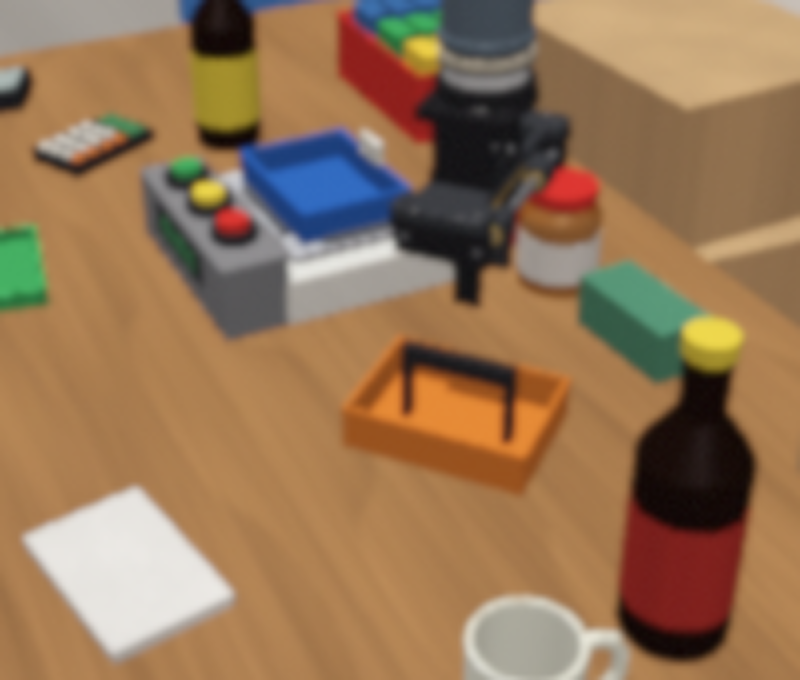

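```bash
python3 - <<'E'
from h import *
s=np.load('side.npy',allow_pickle=True).item();c=np.load('top.npy',allow_pickle=True).item()
for p in ([.5908,-.2012,.1527],[.58,-.186,.069]):
  q=proj(s,p)[0];print(q,(q+.5-[170,120])*4, proj(c,p))
t=cams.camera('top');save('t2.png',t['img'][130:230,240:360],6)
E
```

```text
[289.85294402 190.62796612] [481.41177608 284.51186448] [[317.49235397 167.98811981]]
[283.91559357 210.60252347] [457.66237428 364.41009387] [[310.80005113 174.81184523]]
```

View pics/t2.png

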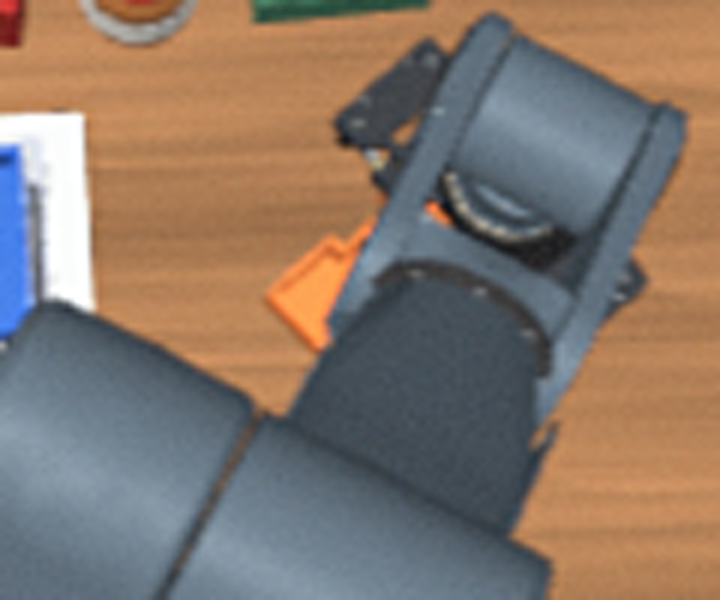

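The projected bar centre (458,364) matches the bar seen at (458,363) in the side crop, so the 69 mm height holds. I'll correct the horizontal position and descend slowly.

Emit:
play_rows(
  commands=[
    {"x":6,"y":1,"z":10,"spin":-0.008},
    {"x":6,"y":1,"z":15,"spin":-0.008},
    {"x":6,"y":0,"z":15,"spin":0},
    {"x":0,"y":0,"z":10,"spin":0},
    {"x":0,"y":0,"z":0,"spin":0},
    {"x":0,"y":0,"z":0,"spin":0},
  ],
)

```text
time: 4.15
position: [0.5792, -0.1766, 0.1025]
tool_rot: [0.415, 0.91, 0.007, 0.012]
ft_force: [-0.3, 0.6, 1.1]
grip_width: 0.0523
```

```bash
python3 plan.py .58 -.186 .05 .705; python3 - <<'E'
from h import *
s=cams.camera('side');save('s3.png',s['img'][140:270,210:350],5)
E
```

```text
t 4.15 at [ 0.5792 -0.1766  0.1025] yaw 0.716 tilt [ 0.0273  0.004  -0.9996] F [-0.3  0.6  1.1] w 0.0523 | need [  0.8  -9.4 -52.5] -0.011 n 2
[{"x": -3.8, "y": -2.8, "z": 26.2, "spin": 0.006}, {"x": -3.8, "y": -2.8, "z": 26.2, "spin": 0.006}]
```

View pics/s3.png

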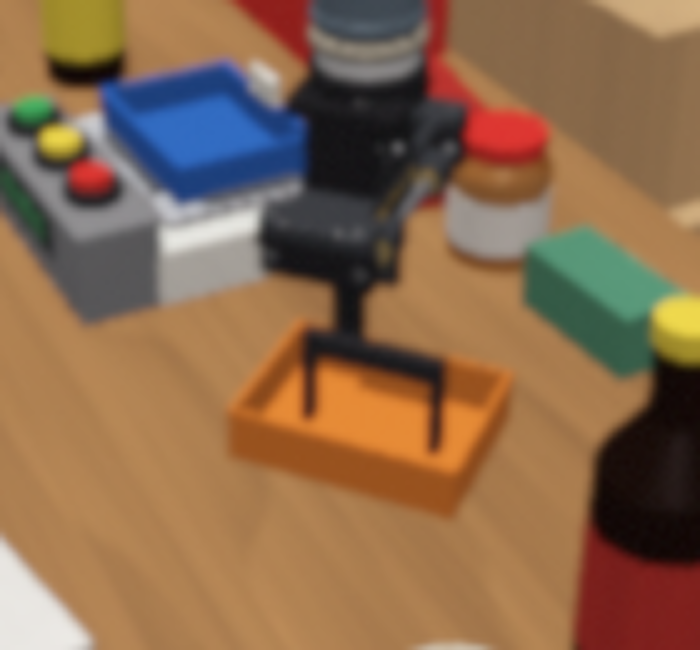

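The gripper is above the bar, with the finger at (348,310) just left of the bar's centre, which agrees with the 9 mm still needed along −y.

Emit:
play_rows(
  commands=[
    {"x":-3,"y":-2,"z":8,"spin":0.005},
    {"x":-3,"y":-2,"z":10,"spin":0.005},
    {"x":-1,"y":-1,"z":10,"spin":0},
    {"x":0,"y":0,"z":10,"spin":0},
    {"x":0,"y":0,"z":4,"spin":0},
    {"x":0,"y":0,"z":0,"spin":0},
    {"x":0,"y":0,"z":0,"spin":0},
  ],
)

```text
time: 4.9
position: [0.5827, -0.1875, 0.0575]
tool_rot: [0.42, 0.907, 0.007, 0.013]
ft_force: [0.2, 0.3, 0.5]
grip_width: 0.0525
```

```bash
python3 plan.py .58 -.186 .05 .705; python3 - <<'E'
from h import *
s=cams.camera('side');save('s4.png',s['img'][140:270,210:350],5)
E
```

```text
t 4.9 at [ 0.5827 -0.1875  0.0575] yaw 0.704 tilt [ 0.0298  0.0025 -0.9996] F [0.2 0.3 0.5] w 0.0525 | need [-2.7  1.5 -7.5] 0.001 n 1
[{"x": 2.9, "y": -1.1, "z": 7.5, "spin": -0.001}]
```

View pics/s4.png

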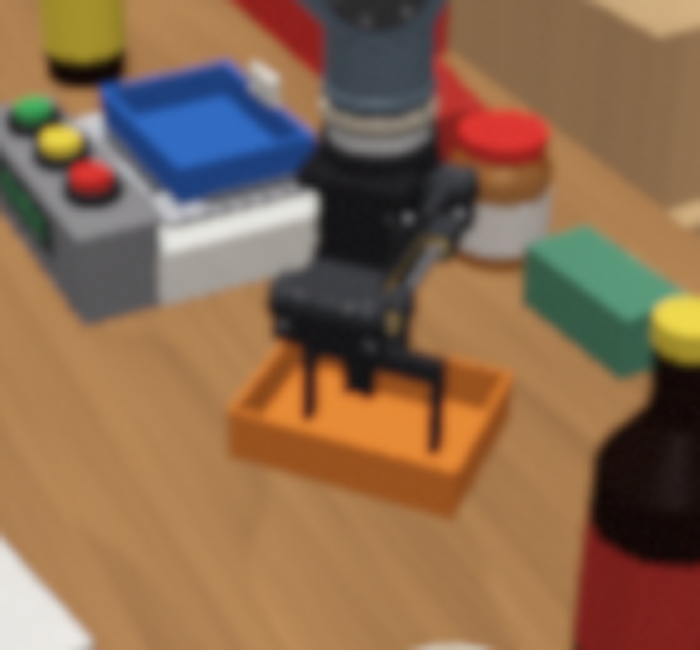

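Emit:
play_rows(
  commands=[
    {"x":2,"y":-1,"z":5,"spin":0},
    {"x":1,"y":0,"z":3,"spin":0},
    {"x":0,"y":0,"z":0,"spin":0},
    {"x":0,"y":0,"z":0,"spin":0},
  ],
)

```text
time: 5.35
position: [0.5805, -0.1856, 0.0498]
tool_rot: [0.42, 0.907, 0.007, 0.014]
ft_force: [0.3, -0.1, -0.2]
grip_width: 0.0523
```

Emit:
play_rows(
  commands=[
    {"x":0,"y":0,"z":0,"spin":0},
    {"x":0,"y":0,"z":0,"spin":0},
    {"x":0,"y":0,"z":0,"spin":0},
    {"x":0,"y":0,"z":0,"spin":0},
    {"x":0,"y":0,"z":0,"spin":0},
    {"x":0,"y":0,"z":0,"spin":0},
  ],
  grip=0,
  newtons=20,
)

```text
time: 5.95
position: [0.5807, -0.1859, 0.0504]
tool_rot: [0.42, 0.908, 0.007, 0.014]
ft_force: [-0.2, -0.9, 0.7]
grip_width: 0.0138
```

```bash
python3 plan.py .58 -.186 .15 .705
```

```text
t 5.95 at [ 0.5807 -0.1859  0.0504] yaw 0.705 tilt [ 3.200e-02  9.000e-04 -9.995e-01] F [-0.2 -0.9  0.7] w 0.0138 | need [-0.7 -0.1 99.6] 0.0 n 3
[{"x": 0.1, "y": -0.2, "z": -33.2, "spin": -0.0}, {"x": 0.1, "y": -0.2, "z": -33.2, "spin": -0.0}, {"x": 0.1, "y": -0.2, "z": -33.2, "spin": -0.0}]
```

Emit:
play_rows(
  commands=[
    {"x":0,"y":0,"z":-10,"spin":0},
    {"x":0,"y":0,"z":-20,"spin":0},
    {"x":0,"y":0,"z":-25,"spin":0},
    {"x":0,"y":0,"z":-25,"spin":0},
    {"x":0,"y":0,"z":-25,"spin":0},
    {"x":0,"y":0,"z":-25,"spin":0},
    {"x":0,"y":0,"z":-15,"spin":0},
    {"x":0,"y":0,"z":0,"spin":0},
  ],
)

```text
time: 6.75
position: [0.5708, -0.183, 0.1977]
tool_rot: [0.42, 0.907, 0.008, 0.006]
ft_force: [-0.1, -0.2, -4.2]
grip_width: 0.0137
```

```bash
python3 plan.py .60 .13 .20 .06 30 .1; python3 - <<'E'
from h import *
s=cams.camera('side');save('s5.png',s['img'][110:260,195:355],5)
E
```

```text
t 6.75 at [ 0.5708 -0.183   0.1977] yaw 0.704 tilt [ 0.0181  0.0093 -0.9998] F [-0.1 -0.2 -4.2] w 0.0137 | need [ 29.2 313.    2.3] -0.644 n 11
[{"x": 20.0, "y": 20.4, "z": -0.2, "spin": 0.059}, {"x": 21.1, "y": 19.2, "z": -0.2, "spin": 0.059}, {"x": 22.2, "y": 18.0, "z": -0.2, "spin": 0.059}, {"x": 23.2, "y": 16.6, "z": -0.2, "spin": 0.059}, {"x": 24.2, "y": 15.2, "z": -0.2, "spin": 0.059}, {"x": 25.0, "y": 13.8, "z": -0.2, "spin": 0.059}, {"x": 25.8, "y": 12.3, "z": -0.2, "spin": 0.059}, {"x": 26.5, "y": 10.8, "z": -0.2, "spin": 0.059}, {"x": 27.0, "y": 9.2, "z": -0.2, "spin": 0.059}, {"x": 27.5, "y": 7.6, "z": -0.2, "spin": 0.059}, {"x": 27.9, "y": 6.0, "z": -0.2, "spin": 0.059}]
```

View pics/s5.png

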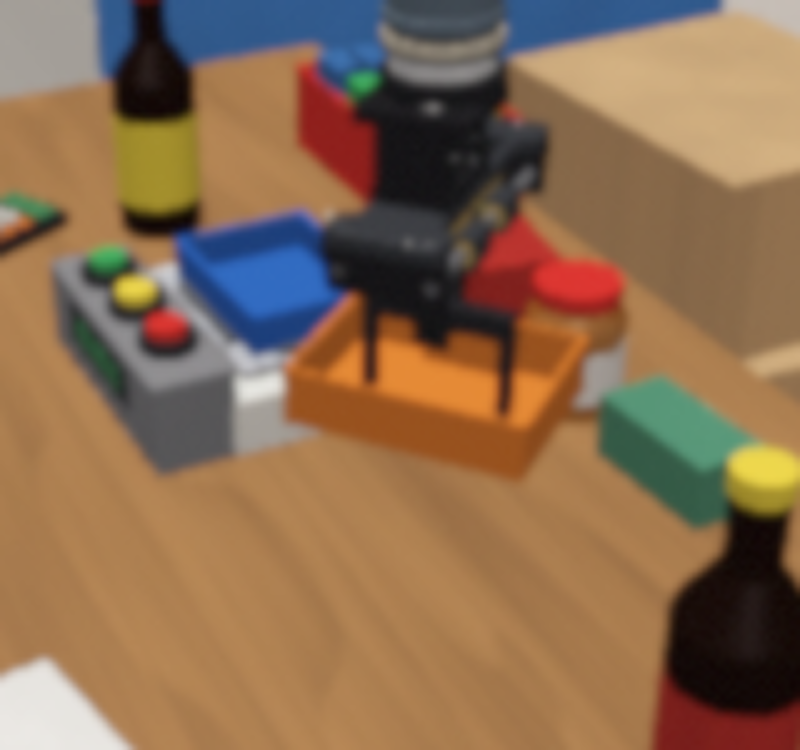

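The tray is held and raised, and the bar is centred in the jaws. Next I carry it over.

Emit:
play_rows(
  commands=[
    {"x":20,"y":20,"z":0,"spin":0.059},
    {"x":21,"y":19,"z":0,"spin":0.059},
    {"x":22,"y":18,"z":0,"spin":0.059},
    {"x":23,"y":17,"z":0,"spin":0.059},
    {"x":24,"y":15,"z":0,"spin":0.059},
    {"x":25,"y":14,"z":0,"spin":0.059},
    {"x":26,"y":12,"z":0,"spin":0.059},
    {"x":20,"y":8,"z":0,"spin":0.059},
  ],
)

```text
time: 7.6
position: [0.5846, 0.043, 0.1865]
tool_rot: [0.631, 0.776, 0.004, -0.008]
ft_force: [-0.1, 0.1, -3.1]
grip_width: 0.0136
```

```bash
python3 plan.py .602 .150 .19 .028 20 .1
```

```text
t 7.6 at [0.5846 0.043  0.1865] yaw 0.205 tilt [-0.0076  0.0156 -0.9999] F [-0.1  0.1 -3.1] w 0.0136 | need [ 17.4 107.    3.5] -0.177 n 6
[{"x": 16.9, "y": 6.5, "z": -0.6, "spin": 0.029}, {"x": 17.1, "y": 6.0, "z": -0.6, "spin": 0.029}, {"x": 17.2, "y": 5.5, "z": -0.6, "spin": 0.029}, {"x": 17.4, "y": 5.0, "z": -0.6, "spin": 0.029}, {"x": 17.5, "y": 4.4, "z": -0.6, "spin": 0.029}, {"x": 17.6, "y": 3.9, "z": -0.6, "spin": 0.029}]
```

Emit:
play_rows(
  commands=[
    {"x":17,"y":6,"z":-2,"spin":0.029},
    {"x":17,"y":6,"z":-2,"spin":0.029},
    {"x":17,"y":5,"z":-2,"spin":0.029},
    {"x":17,"y":4,"z":-2,"spin":0.029},
    {"x":15,"y":3,"z":-1,"spin":0.029},
    {"x":6,"y":1,"z":0,"spin":0.015},
    {"x":0,"y":0,"z":0,"spin":0},
    {"x":0,"y":0,"z":0,"spin":0},
  ],
)

```text
time: 8.4
position: [0.587, 0.1421, 0.183]
tool_rot: [0.692, 0.722, -0.007, -0.018]
ft_force: [-0.2, 0.3, -5.2]
grip_width: 0.0138
```

```bash
python3 plan.py .602 .150 .18 .028 20 .1; python3 - <<'E'
from ov import *
s=cams.camera('side');c=cams.camera('top');np.save('side1.npy',s,allow_pickle=True);np.save('top1.npy',c,allow_pickle=True)
save('s6.png',s['img'][100:220,180:320],5);save('t6.png',c['img'][110:230,160:300],5)
E
```

```text
t 8.4 at [0.587  0.1421 0.183 ] yaw 0.043 tilt [-0.0358  0.0161 -0.9992] F [-0.2  0.3 -5.2] w 0.0138 | need [15.   7.9 -3. ] -0.015 n 1
[{"x": 7.3, "y": 15.4, "z": 3.0, "spin": 0.015}]
```

View pics/s6.png

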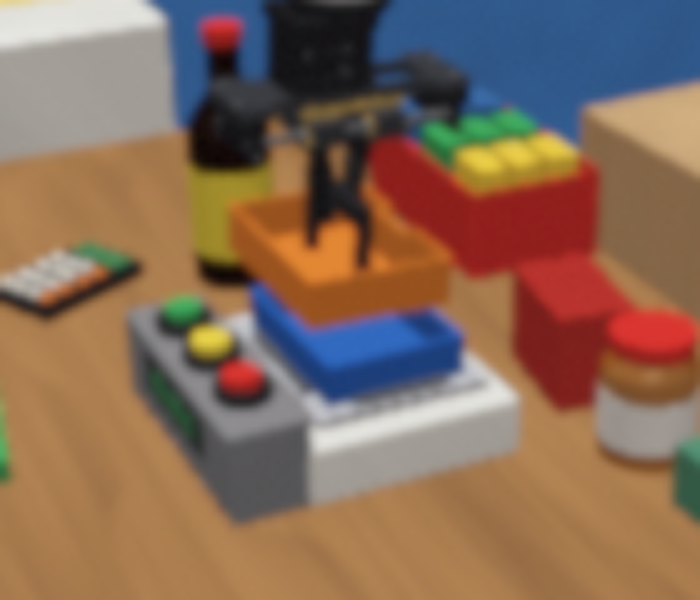

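View pics/t6.png

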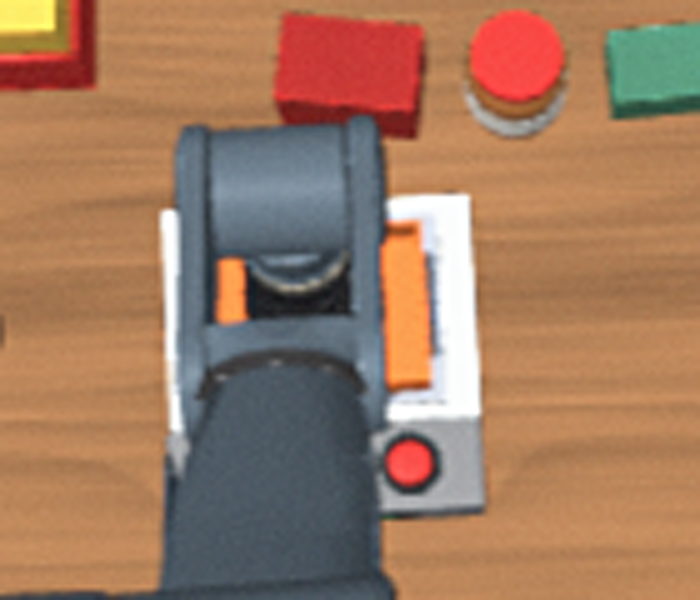

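Emit:
play_rows(
  commands=[
    {"x":2,"y":4,"z":-3,"spin":0.005},
    {"x":3,"y":4,"z":-3,"spin":0.005},
    {"x":3,"y":4,"z":-3,"spin":0.005},
    {"x":0,"y":3,"z":-3,"spin":0},
    {"x":0,"y":0,"z":0,"spin":0},
  ],
)

```text
time: 9.0
position: [0.6049, 0.1486, 0.1967]
tool_rot: [0.699, 0.715, -0.006, -0.017]
ft_force: [-0.6, 0.6, -3.3]
grip_width: 0.0139
```

```bash
python3 plan.py .602 .150 .19 .028 20 .1; python3 -c "
from h import *
print(robot.get_obs()['q'])"
```

```text
t 9.0 at [0.6049 0.1486 0.1967] yaw 0.023 tilt [-0.033   0.0161 -0.9993] F [-0.6  0.6 -3.3] w 0.0139 | need [-2.9  1.4 -6.7] 0.005 n 1
[{"x": 1.4, "y": -2.8, "z": 6.7, "spin": -0.005}]
[0.05286623 0.56503166 1.44192774 0.01940289 1.16679456 0.02204279]
```

Emit:
play_rows(
  commands=[
    {"x":0,"y":0,"z":-5,"spin":0},
    {"x":0,"y":0,"z":-5,"spin":0},
    {"x":0,"y":0,"z":-5,"spin":0},
    {"x":0,"y":0,"z":-5,"spin":0},
    {"x":0,"y":0,"z":-5,"spin":0},
    {"x":0,"y":0,"z":-5,"spin":0},
    {"x":0,"y":0,"z":-5,"spin":0},
    {"x":0,"y":0,"z":0,"spin":0},
  ],
)

```text
time: 9.8
position: [0.6057, 0.1479, 0.2354]
tool_rot: [0.699, 0.715, -0.006, -0.017]
ft_force: [0.6, -0.2, -4.4]
grip_width: 0.0139
```

```bash
python3 plan.py .602 .150 .19 .028 20 .1
```

```text
t 9.8 at [0.6057 0.1479 0.2354] yaw 0.023 tilt [-0.0329  0.0159 -0.9993] F [ 0.6 -0.2 -4.4] w 0.0139 | need [ -3.7   2.1 -45.4] 0.005 n 3
[{"x": 0.7, "y": -1.2, "z": 15.1, "spin": -0.002}, {"x": 0.7, "y": -1.2, "z": 15.1, "spin": -0.002}, {"x": 0.7, "y": -1.2, "z": 15.1, "spin": -0.002}]
```

Emit:
play_rows(
  commands=[
    {"x":0,"y":0,"z":40,"spin":0},
    {"x":0,"y":0,"z":0,"spin":0},
  ],
)

```text
time: 10.0
position: [0.6049, 0.1486, 0.196]
tool_rot: [0.699, 0.715, -0.005, -0.017]
ft_force: [-2.7, -0.2, -6.1]
grip_width: 0.0138
```

```bash
python3 plan.py .602 .150 .19 .028 20 .1
```

```text
t 10.0 at [0.6049 0.1486 0.196 ] yaw 0.023 tilt [-0.0307  0.016  -0.9994] F [-2.7 -0.2 -6.1] w 0.0138 | need [-2.9  1.4 -6. ] 0.005 n 1
[{"x": 1.5, "y": -2.8, "z": 6.0, "spin": -0.005}]
```

Emit:
play_rows(
  commands=[
    {"x":-40,"y":0,"z":-3,"spin":0},
    {"x":-40,"y":0,"z":0,"spin":0},
    {"x":0,"y":0,"z":0,"spin":0},
  ],
)

```text
time: 10.3
position: [0.6085, 0.0681, 0.1999]
tool_rot: [0.697, 0.717, -0.004, -0.016]
ft_force: [-0.1, -0.1, -4.2]
grip_width: 0.0138
```

```bash
python3 plan.py .602 .150 .19 .028 20 .1
```

```text
t 10.3 at [0.6085 0.0681 0.1999] yaw 0.028 tilt [-0.0284  0.0158 -0.9995] F [-0.1 -0.1 -4.2] w 0.0138 | need [-6.5 81.9 -9.9] 0.0 n 5
[{"x": 16.4, "y": -0.8, "z": 2.0, "spin": -0.0}, {"x": 16.4, "y": -0.8, "z": 2.0, "spin": -0.0}, {"x": 16.4, "y": -0.8, "z": 2.0, "spin": -0.0}, {"x": 16.4, "y": -0.8, "z": 2.0, "spin": -0.0}, {"x": 16.4, "y": -0.8, "z": 2.0, "spin": -0.0}]
```

Emit:
play_rows(
  commands=[
    {"x":12,"y":0,"z":0,"spin":0},
    {"x":12,"y":0,"z":0,"spin":0},
    {"x":12,"y":0,"z":0,"spin":0},
    {"x":12,"y":0,"z":0,"spin":0},
    {"x":12,"y":0,"z":0,"spin":0},
    {"x":12,"y":0,"z":0,"spin":0},
    {"x":0,"y":0,"z":0,"spin":0},
  ],
)

```text
time: 11.0
position: [0.6066, 0.1515, 0.2046]
tool_rot: [0.696, 0.718, -0.002, -0.016]
ft_force: [-0.0, 0.4, -3.3]
grip_width: 0.0137
```

```bash
python3 plan.py .602 .150 .19 .028 20 .1
```

```text
t 11.0 at [0.6066 0.1515 0.2046] yaw 0.032 tilt [-0.0253  0.0192 -0.9995] F [-0.   0.4 -3.3] w 0.0137 | need [ -4.6  -1.5 -14.6] -0.004 n 1
[{"x": -1.3, "y": -4.7, "z": 14.6, "spin": 0.004}]
```

Emit:
play_rows(
  commands=[
    {"x":0,"y":0,"z":0,"spin":-0.1},
    {"x":0,"y":0,"z":0,"spin":-0.1},
    {"x":0,"y":0,"z":0,"spin":0},
  ],
)

```text
time: 11.3
position: [0.606, 0.1529, 0.2041]
tool_rot: [0.617, 0.787, -0.001, -0.016]
ft_force: [0.0, -0.4, -5.0]
grip_width: 0.0138
```

```bash
python3 plan.py .602 .150 .19 .028 20 .1
```

```text
t 11.3 at [0.606  0.1529 0.2041] yaw 0.242 tilt [-0.0263  0.0175 -0.9995] F [ 0.  -0.4 -5. ] w 0.0138 | need [ -4.   -2.9 -14.1] -0.214 n 3
[{"x": -0.6, "y": -1.5, "z": 4.7, "spin": 0.071}, {"x": -0.7, "y": -1.5, "z": 4.7, "spin": 0.071}, {"x": -0.8, "y": -1.4, "z": 4.7, "spin": 0.071}]
```

Emit:
play_rows(
  commands=[
    {"x":0,"y":0,"z":0,"spin":0.05},
    {"x":0,"y":0,"z":0,"spin":0.05},
    {"x":0,"y":0,"z":0,"spin":0.05},
    {"x":0,"y":0,"z":0,"spin":0.05},
    {"x":0,"y":0,"z":0,"spin":0},
  ],
)

```text
time: 11.8
position: [0.6058, 0.1519, 0.2036]
tool_rot: [0.699, 0.715, -0.004, -0.015]
ft_force: [-0.5, 1.2, -4.2]
grip_width: 0.0136
```

```bash
python3 plan.py .602 .150 .19 .028 20 .1
```

```text
t 11.8 at [0.6058 0.1519 0.2036] yaw 0.022 tilt [-0.0276  0.0157 -0.9995] F [-0.5  1.2 -4.2] w 0.0136 | need [ -3.8  -1.9 -13.6] 0.006 n 1
[{"x": -1.8, "y": -3.9, "z": 13.6, "spin": -0.006}]
```

```bash
cat > held.py <<'E'
from ov import *
from scipy.spatial.transform import Rotation as R
def T(p,q):
    M=np.eye(4);M[:3,:3]=R.from_quat(q).as_matrix();M[:3,3]=p;return M
q0=np.array([.42,.908,.007,.014]);p0=[.5807,-.1859,.0504]
Tr0=np.eye(4);Tr0[:3,:3]=R.from_euler('z',.705).as_matrix();Tr0[:3,3]=[.580,-.186,0]
G=np.linalg.inv(T(p0,q0/np.linalg.norm(q0)))@Tr0   # tray in tool, rigid
def lvl(Tr,Tt,tilt=(0,0)):
    # pivot at bar centre; yaw kept; tilt= up-axis lean
    c=(Tr@[0,0,.069,1])[:3];yaw=np.arctan2(Tr[1,0],Tr[0,0])
    M=np.eye(4);M[:3,:3]=R.from_rotvec([-tilt[1],tilt[0],0]).as_matrix()@R.from_euler('z',yaw).as_matrix();M[:3,3]=c-M[:3,:3]@[0,0,.069];return M
def tp(M,P): return P@M[:3,:3].T+M[:3,3]
def polys(M,cols):
    o=[]
    for (P,_),c in zip(upper(0,0,0,0),cols): o.append((tp(M,P),c))
    return o
E
python3 - <<'E'
from held import *
s=np.load('side1.npy',allow_pickle=True).item();c=np.load('top1.npy',allow_pickle=True).item()
q=np.array([.692,.722,-.007,-.018]);Tt=T([.587,.1421,.183],q/np.linalg.norm(q));Tr=Tt@G
print(Tr.round(4))
L=lvl(Tr,Tt)
draw(s,(205,305,115,215),7,polys(Tr,[(255,0,255),(255,0,255),(255,255,0)])+polys(L,[(0,255,0)]*3)+lower(.602,.150,.028)[1:],'ov3.png')
draw(c,(190,270,140,215),8,polys(Tr,[(255,0,255),(255,0,255),(255,255,0)])+polys(L,[(0,255,0)]*3),'ov4.png')
E
```

```text
[[ 0.9973 -0.0419  0.0609  0.5833]
 [ 0.044   0.9985 -0.0332  0.1441]
 [-0.0594  0.0358  0.9976  0.1328]
 [ 0.      0.      0.      1.    ]]
```

View pics/ov3.png

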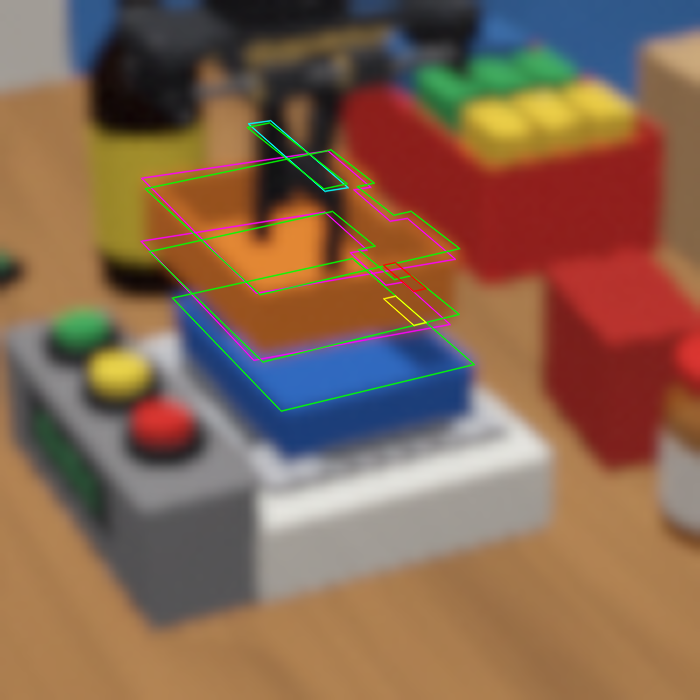

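View pics/ov4.png

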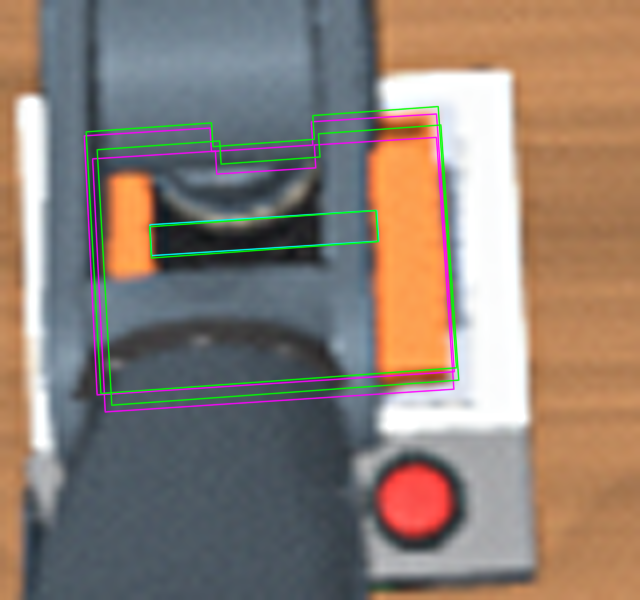

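```bash
cat > fh.py <<'E'
from held import *
from scipy.optimize import minimize
def orange(img):
    h=cv2.cvtColor(img,cv2.COLOR_RGB2HSV);return (h[...,0]>=5)&(h[...,0]<=17)&(h[...,1]>165)&(h[...,2]>70)
def fit(views,M0,reg=1.0,free=5):
    W=[]
    for c,roi in views:
        x0,x1,y0,y1=roi
        img=c['img'];m=cv2.GaussianBlur(orange(img).astype(np.float32),(0,0),.6)
        dark=(img.max(2)<75)|((np.abs(img[...,0].astype(int)-img[...,2])<45)&(img.max(2)<120)); dark=cv2.dilate(dark.astype(np.uint8),np.ones((3,3)))
        # bluish robot
        w=1.-dark; 
        W.append((c,roi,m,w))
    c0=(M0@[0,0,.069,1])[:3];yaw0=np.arctan2(M0[1,0],M0[0,0])
    def mk(v):
        M=np.eye(4);M[:3,:3]=R.from_rotvec([-v[1],v[0],0]).as_matrix()@R.from_euler('z',yaw0+v[5]).as_matrix();M[:3,3]=c0+v[2:5]-M[:3,:3]@[0,0,.069];return M
    def f(v):
        M=mk(v);e=0
        for c,roi,m,w in W:
            x0,x1,y0,y1=roi
            r=hull_mask(c,[tp(M,P) for P in UP]);r=cv2.GaussianBlur(r,(0,0),.6)
            e+=(w*(r-m)**2)[y0:y1,x0:x1].sum()
        return e+reg*((np.array(v[2:5])/.003)**2).sum()+reg*(v[5]/.02)**2
    v=np.zeros(6);S=np.array([.03,.03,.003,.003,.003,.02])
    for k in range(3):
        simp=np.array([v]+[v+np.eye(6)[i]*S[i] for i in range(6)]);r=minimize(f,v,method='Nelder-Mead',options=dict(initial_simplex=simp,maxiter=500,xatol=1e-4,fatol=.02));v=r.x;S=S/2
    return v,r.fun,f(np.zeros(6)),mk(v)
E
python3 - <<'E'
from fh import *
s=cams.camera('side');np.save('side2.npy',s,allow_pickle=True);o=robot.get_obs()
Tt=T(o['position'],o['tool_rot']);Tr=Tt@G;L=lvl(Tr,Tt)
roi=(212,285,120,180)
v,e,e0,M=fit([(s,roi)],L);print(v.round(4),e,e0);print(o['position'],M.round(4))
draw(s,(205,305,105,205),7,polys(M,[(255,0,255),(255,0,255),(255,255,0)])+polys(L,[(0,255,0)]*3),'ov5.png')
# sanity: known level tray in first picture
s0=np.load('side.npy',allow_pickle=True).item()
M0=Tr0.copy();v,e,e0,M=fit([(s0,(245,320,195,250))],M0);print('ref',v.round(4),e,e0)
E
```

```text
[-0.0032 -0.0204  0.0026  0.0001  0.0012 -0.0054] 49.79477572235999 68.87038420558827
[0.60582701 0.15183646 0.20353846] [[ 0.9998 -0.0188 -0.0032  0.6091]
 [ 0.0187  0.9996 -0.0204  0.153 ]
 [ 0.0036  0.0204  0.9998  0.1544]
 [ 0.      0.      0.      1.    ]]
ref [ 0.0008  0.0244  0.0004 -0.0001  0.0002  0.0001] 5.8799043955485395 10.996607773687849
```

View pics/ov5.png

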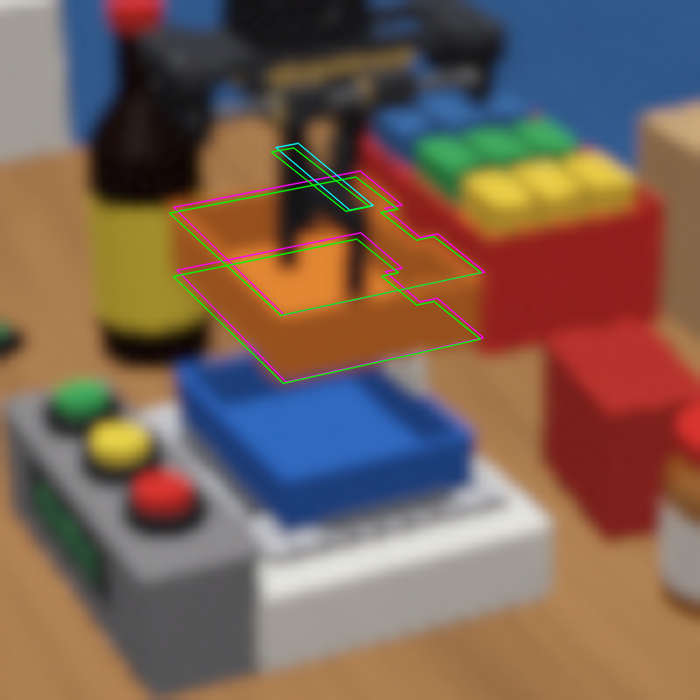

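```bash
python3 - <<'E'
from fh import *
c=np.load('top.npy',allow_pickle=True).item();s=np.load('side.npy',allow_pickle=True).item();s2=np.load('side2.npy',allow_pickle=True).item()
def blue(img):
    # soft blueness
    i=img.astype(float);return np.clip((i[...,2]-i[...,0]-20)/80,0,1)
KEY=[box(.052,.06,-.02,.02,.035,.057)]
def fb(views,x0,fixyaw=None):
    def f(v):
        e=0;yaw=v[2] if fixyaw is None else fixyaw
        for cc,(a,b,y0,y1) in views:
            r=hull_mask(cc,[place(P,v[0],v[1],yaw,.06) for P in LO]);k=hull_mask(cc,[place(P,v[0],v[1],yaw,.06) for P in KEY])
            r=cv2.GaussianBlur(r*(1-k),(0,0),.7);e+=((r-blue(cc['img']))**2)[y0:y1,a:b].sum()
        return e
    v=np.array(x0)
    for S in(.004,.002,.001):
        r=minimize(f,v,method='Nelder-Mead',options=dict(initial_simplex=np.array([v,v+[S,0,0],v+[0,S,0],v+[0,0,S*8]]),maxiter=200,xatol=1e-5,fatol=1e-3));v=r.x
    return v.round(4),round(r.fun,2)
top=(c,(195,255,150,194));sd=(s,(225,276,145,184))
for fy in(None,.026): print(fb([top],[.602,.15,.026],fy),fb([sd],[.602,.15,.026],fy),fb([top,sd],[.602,.15,.026],fy))
# same for orange at start, top
def fo(views,x0):
    def f(v):
        e=0
        for cc,(a,b,y0,y1) in views:
            m=cv2.GaussianBlur(blob_fill(orange(cc['img']),a,b,y0,y1),(0,0),.5);r=cv2.GaussianBlur(hull_mask(cc,[place(P,*v,0) for P in UP]),(0,0),.6)
            e+=((r-m)**2)[y0:y1,a:b].sum()
        return e
    v=np.array(x0)
    for S in(.004,.002):
        r=minimize(f,v,method='Nelder-Mead',options=dict(initial_simplex=np.array([v,v+[S,0,0],v+[0,S,0],v+[0,0,S*8]]),maxiter=200));v=r.x
    return v.round(4),round(r.fun,2)
def blob_fill(m,a,b,y0,y1):
    z=np.zeros(m.shape,np.uint8);z[y0:y1,a:b]=m[y0:y1,a:b];q,_=cv2.findContours(z,cv2.RETR_EXTERNAL,cv2.CHAIN_APPROX_NONE);o=np.zeros(m.shape,np.uint8);cv2.drawContours(o,q,-1,1,-1);return o.astype(np.float32)
print('orange top',fo([(c,(280,340,145,207))],[.58,-.186,.705]))
sv=(s2,(222,280,150,184))
m=blue(s2['img'])
draw(s2,(205,305,105,205),7,lower(.602,.150,.026),'ov6.png')
E
```

```text
(array([0.6023, 0.149 , 0.0315]), np.float64(11.96)) (array([ 0.6044,  0.1544, -0.0066]), np.float64(56.94)) (array([0.6023, 0.1494, 0.0082]), np.float64(76.16))
(array([0.6018, 0.1492, 0.0212]), np.float64(12.94)) (array([0.6035, 0.153 , 0.0111]), np.float64(60.33)) (array([0.6022, 0.1494, 0.0434]), np.float64(77.21))
orange top (array([ 0.5802, -0.1852,  0.7079]), np.float64(6.87))
```

View pics/ov6.png

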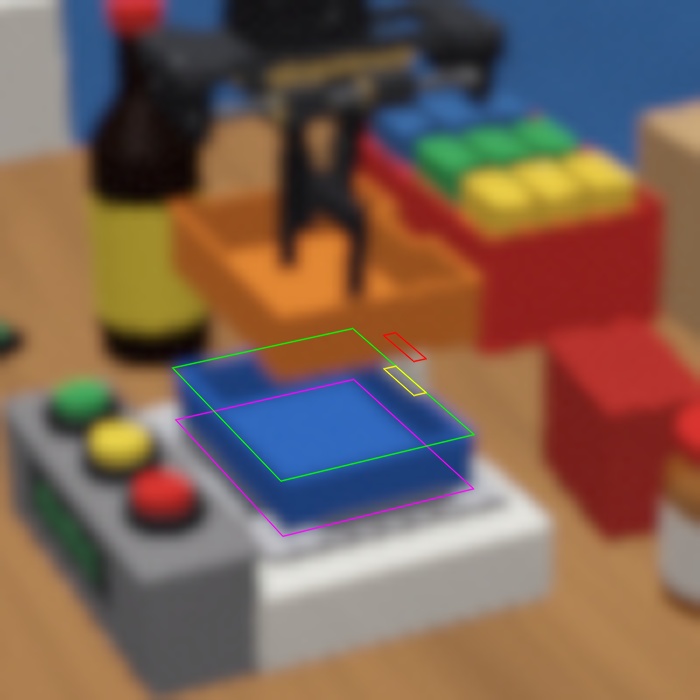

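Emit:
play_rows(
  commands=[
    {"x":-1,"y":-2,"z":5,"spin":-0.002},
    {"x":-1,"y":-2,"z":6,"spin":-0.002},
    {"x":0,"y":0,"z":6,"spin":0},
    {"x":0,"y":0,"z":0,"spin":0},
    {"x":0,"y":0,"z":0,"spin":0},
  ],
)

```text
time: 12.35
position: [0.6004, 0.1494, 0.1844]
tool_rot: [0.697, 0.716, -0.005, -0.016]
ft_force: [-0.1, -0.2, -3.8]
grip_width: 0.0136
```

```bash
python3 plan.py .6017 .1493 .1454 .026 5 .1
```

```text
t 12.35 at [0.6004 0.1494 0.1844] yaw 0.027 tilt [-0.0291  0.0153 -0.9995] F [-0.1 -0.2 -3.8] w 0.0136 | need [  1.3  -0.1 -39. ] -0.001 n 8
[{"x": -0.0, "y": 0.2, "z": 4.9, "spin": 0.0}, {"x": -0.0, "y": 0.2, "z": 4.9, "spin": 0.0}, {"x": -0.0, "y": 0.2, "z": 4.9, "spin": 0.0}, {"x": -0.0, "y": 0.2, "z": 4.9, "spin": 0.0}, {"x": -0.0, "y": 0.2, "z": 4.9, "spin": 0.0}, {"x": -0.0, "y": 0.2, "z": 4.9, "spin": 0.0}, {"x": -0.0, "y": 0.2, "z": 4.9, "spin": 0.0}, {"x": -0.0, "y": 0.2, "z": 4.9, "spin": 0.0}]
```

Emit:
play_rows(
  commands=[
    {"x":0,"y":1,"z":5,"spin":0},
    {"x":0,"y":0,"z":5,"spin":0},
    {"x":0,"y":0,"z":4,"spin":0},
    {"x":0,"y":0,"z":0,"spin":0},
    {"x":0,"y":0,"z":0,"spin":0},
  ],
)

```text
time: 12.85
position: [0.6014, 0.1496, 0.1692]
tool_rot: [0.697, 0.716, -0.005, -0.015]
ft_force: [0.4, 0.2, -3.9]
grip_width: 0.0135
```

```bash
python3 plan.py .6017 .1493 .1454 .026 5 .1; python3 - <<'E'
from fh import *
s=cams.camera('side');o=robot.get_obs()
Tt=T(o['position'],o['tool_rot']);L=lvl(Tt@G,Tt)
v,e,e0,M=fit([(s,(212,285,120,190))],L);print(v.round(4),e,e0)
draw(s,(205,305,105,205),7,polys(M,[(255,0,255),(255,0,255),(255,255,0)])+lower(.602,.150,.026)[2:],'ov7.png')
save('s7.png',s['img'][115:195,205:305],7)
E
```

```text
t 12.85 at [0.6014 0.1496 0.1692] yaw 0.027 tilt [-0.0288  0.0148 -0.9995] F [ 0.4  0.2 -3.9] w 0.0135 | need [  0.3  -0.3 -23.8] -0.001 n 5
[{"x": -0.1, "y": 0.1, "z": 4.8, "spin": 0.0}, {"x": -0.1, "y": 0.1, "z": 4.8, "spin": 0.0}, {"x": -0.1, "y": 0.1, "z": 4.8, "spin": 0.0}, {"x": -0.1, "y": 0.1, "z": 4.8, "spin": 0.0}, {"x": -0.1, "y": 0.1, "z": 4.8, "spin": 0.0}]
[ 0.0092  0.0161  0.003   0.0005  0.0039 -0.0041] 49.88124453980553 82.00697581197124
```

View pics/ov7.png

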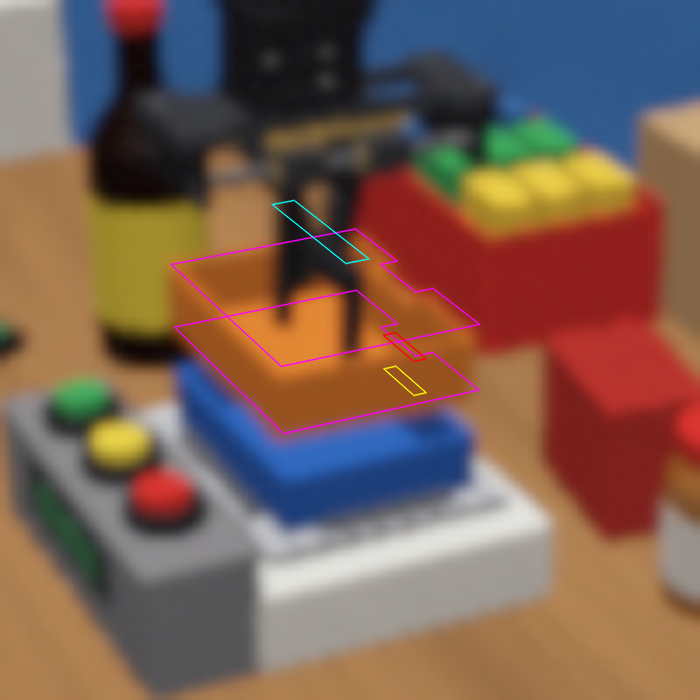

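View pics/s7.png

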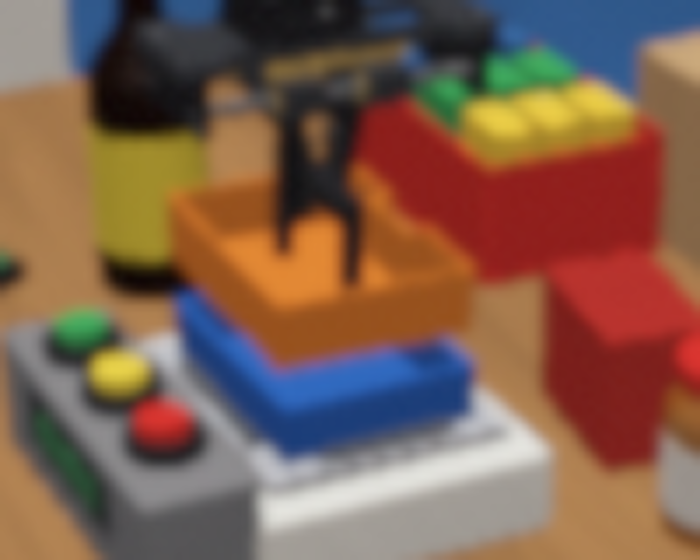

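Emit:
play_rows(
  commands=[
    {"x":0,"y":0,"z":4,"spin":0},
    {"x":0,"y":0,"z":3,"spin":0},
    {"x":0,"y":0,"z":0,"spin":0},
  ],
)

```text
time: 13.2
position: [0.6017, 0.1495, 0.1621]
tool_rot: [0.697, 0.716, -0.004, -0.015]
ft_force: [0.6, -0.6, -3.9]
grip_width: 0.014
```

```bash
python3 plan.py .6017 .1493 .1454 .026 5 .1
```

```text
t 13.2 at [0.6017 0.1495 0.1621] yaw 0.027 tilt [-0.0273  0.0147 -0.9995] F [ 0.6 -0.6 -3.9] w 0.014 | need [ -0.   -0.2 -16.7] -0.001 n 4
[{"x": -0.1, "y": -0.0, "z": 4.2, "spin": 0.0}, {"x": -0.1, "y": -0.0, "z": 4.2, "spin": 0.0}, {"x": -0.1, "y": -0.0, "z": 4.2, "spin": 0.0}, {"x": -0.1, "y": -0.0, "z": 4.2, "spin": 0.0}]
```

No contact at 5 mm below the key's top level: the force is unchanged, so the notch is over the key. I'll go on down.

Emit:
play_rows(
  commands=[
    {"x":0,"y":0,"z":4,"spin":0},
    {"x":0,"y":0,"z":4,"spin":0},
    {"x":0,"y":0,"z":3,"spin":0},
    {"x":0,"y":0,"z":0,"spin":0},
  ],
)

```text
time: 13.6
position: [0.6016, 0.1496, 0.1501]
tool_rot: [0.697, 0.716, -0.004, -0.015]
ft_force: [-0.5, -0.3, -4.5]
grip_width: 0.0137
```

```bash
python3 plan.py .6017 .1493 .1454 .026 5 .1; python3 - <<'E'
from h import *
s=cams.camera('side')
save('s8.png',s['img'][115:195,205:305],7)
E
```

```text
t 13.6 at [0.6016 0.1496 0.1501] yaw 0.027 tilt [-0.027   0.0145 -0.9995] F [-0.5 -0.3 -4.5] w 0.0137 | need [ 0.1 -0.3 -4.7] -0.001 n 1
[{"x": -0.3, "y": 0.1, "z": 4.7, "spin": 0.001}]
```

View pics/s8.png

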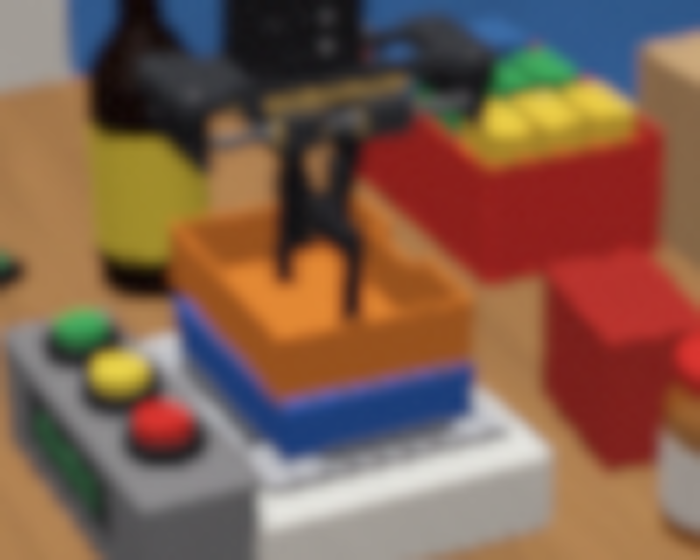

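The orange edges line up with the blue ones and the tray is about 4 mm above the rim. For the last bit I'll use small steps and watch the force.

Emit:
play_rows(
  commands=[
    {"x":0,"y":0,"z":2,"spin":0},
    {"x":0,"y":0,"z":1.5,"spin":0},
    {"x":0,"y":0,"z":1,"spin":0},
    {"x":0,"y":0,"z":0,"spin":0},
  ],
)

```text
time: 14.05
position: [0.6016, 0.1511, 0.1471]
tool_rot: [0.697, 0.717, -0.003, -0.015]
ft_force: [-0.5, -1.1, -2.0]
grip_width: 0.014
```

```bash
python3 plan.py .6017 .1493 .1454 .026 5 .1
```

```text
t 14.05 at [0.6016 0.1511 0.1471] yaw 0.027 tilt [-0.0256  0.0165 -0.9995] F [-0.5 -1.1 -2. ] w 0.014 | need [ 0.1 -1.8 -1.7] -0.001 n 1
[{"x": -1.8, "y": 0.1, "z": 1.7, "spin": 0.001}]
```

Emit:
play_rows(
  commands=[
    {"x":-1,"y":0,"z":1,"spin":0},
    {"x":0,"y":0,"z":1,"spin":0},
    {"x":0,"y":0,"z":0,"spin":0},
  ],
)

```text
time: 14.35
position: [0.6017, 0.1505, 0.1464]
tool_rot: [0.697, 0.717, -0.002, -0.015]
ft_force: [0.2, 1.0, -1.3]
grip_width: 0.0138
```

```bash
python3 plan.py .6017 .1493 .1454 .026 5 .1; python3 - <<'E'
from h import *
s=cams.camera('side')
save('s9.png',s['img'][115:195,205:305],7)
E
```

```text
t 14.35 at [0.6017 0.1505 0.1464] yaw 0.028 tilt [-0.0244  0.0169 -0.9996] F [ 0.2  1.  -1.3] w 0.0138 | need [-0.  -1.2 -1. ] -0.002 n 1
[{"x": -1.2, "y": -0.1, "z": 1.0, "spin": 0.002}]
```

View pics/s9.png

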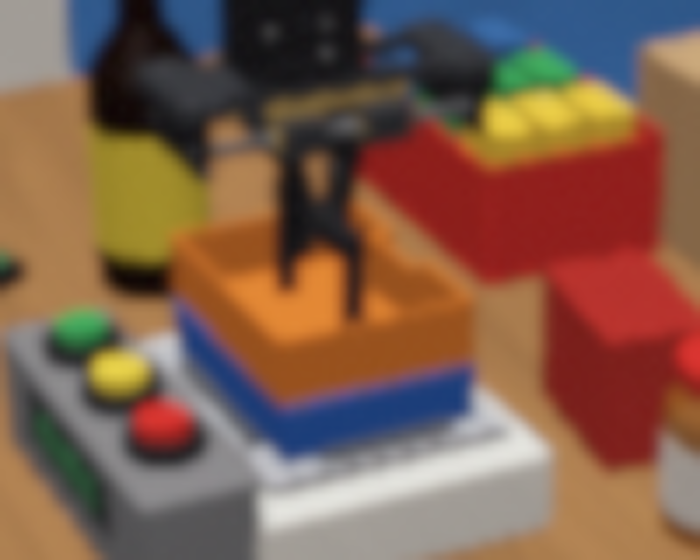

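Emit:
play_rows(
  commands=[
    {"x":0,"y":0,"z":1,"spin":0},
    {"x":0,"y":0,"z":1,"spin":0},
    {"x":0,"y":0,"z":0,"spin":0},
  ],
  newtons=5,
)

```text
time: 14.7
position: [0.6013, 0.1505, 0.1457]
tool_rot: [0.697, 0.717, -0.003, -0.015]
ft_force: [-0.9, 0.0, -3.1]
grip_width: 0.0138
```

```bash
python3 plan.py .6017 .1493 .1454 .026 5 .1
```

```text
t 14.7 at [0.6013 0.1505 0.1457] yaw 0.027 tilt [-0.0253  0.0174 -0.9995] F [-0.9  0.  -3.1] w 0.0138 | need [ 0.4 -1.2 -0.3] -0.001 n 1
[{"x": -1.2, "y": 0.4, "z": 0.3, "spin": 0.001}]
```

Emit:
play_rows(
  commands=[
    {"x":0,"y":0,"z":1,"spin":0},
    {"x":0,"y":0,"z":1.5,"spin":0},
    {"x":0,"y":0,"z":1.5,"spin":0},
  ],
)

```text
time: 15.0
position: [0.6013, 0.1503, 0.1445]
tool_rot: [0.697, 0.717, -0.002, -0.015]
ft_force: [-4.1, 0.7, 8.2]
grip_width: 0.0141
```

```bash
python3 plan.py .6017 .1493 .1454 .026 5 .1
```

```text
t 15.0 at [0.6013 0.1503 0.1445] yaw 0.027 tilt [-0.0248  0.0173 -0.9995] F [-4.1  0.7  8.2] w 0.0141 | need [ 0.4 -1.   0.9] -0.001 n 1
[{"x": -1.0, "y": 0.4, "z": -0.9, "spin": 0.001}]
```

Firmly seated: the upward push is 8 N and z is within 1 mm of the expected seating height. I'll open partway.

Emit:
play_rows(
  commands=[
    {"x":0,"y":0,"z":-1,"spin":0},
    {"x":0,"y":0,"z":0,"spin":0},
    {"x":0,"y":0,"z":0,"spin":0},
    {"x":0,"y":0,"z":0,"spin":0},
    {"x":0,"y":0,"z":0,"spin":0},
  ],
  grip=0.5,
)

```text
time: 15.5
position: [0.604, 0.1494, 0.1453]
tool_rot: [0.698, 0.716, -0.001, -0.013]
ft_force: [0.0, -0.1, -0.3]
grip_width: 0.0412
```

```bash
python3 plan.py .6017 .1493 .25 .026 25 .1; python3 - <<'E'
from ov import *
s=cams.camera('side')
draw(s,(205,305,115,195),7,upper(.602,.150,.026,.095)+lower(.602,.150,.026),'s10.png')
save('s11.png',s['img'][115:195,205:305],7)
E
```

```text
t 15.5 at [0.604  0.1494 0.1453] yaw 0.027 tilt [-0.0194  0.0163 -0.9997] F [ 0.  -0.1 -0.3] w 0.0412 | need [-2.300e+00 -1.000e-01  1.047e+02] -0.001 n 5
[{"x": -0.0, "y": -0.5, "z": -20.9, "spin": 0.0}, {"x": -0.0, "y": -0.5, "z": -20.9, "spin": 0.0}, {"x": -0.0, "y": -0.5, "z": -20.9, "spin": 0.0}, {"x": -0.0, "y": -0.5, "z": -20.9, "spin": 0.0}, {"x": -0.0, "y": -0.5, "z": -20.9, "spin": 0.0}]
```

View pics/s10.png

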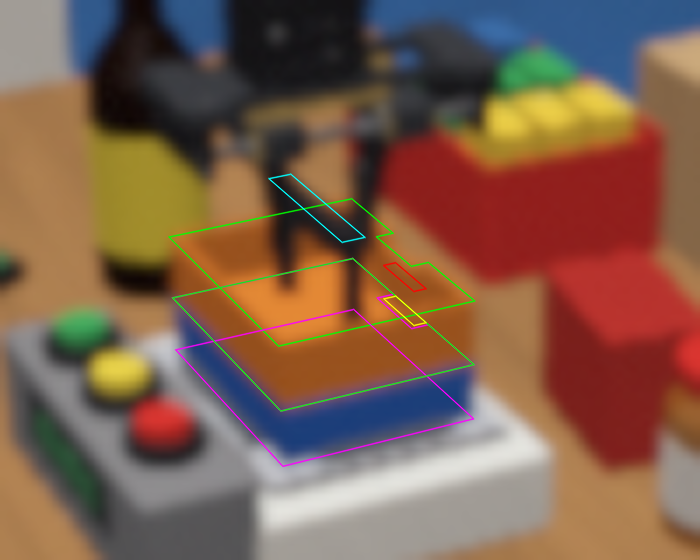

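View pics/s11.png

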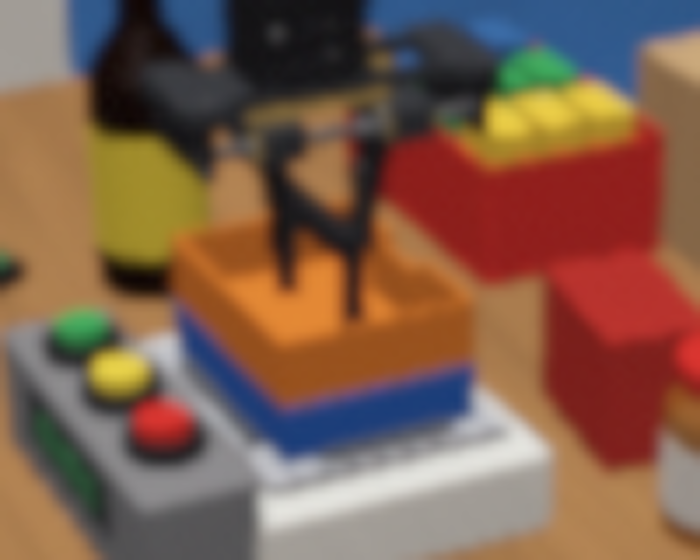

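Released, with force near zero, and it looks flush. I'll raise the gripper straight up, then back towards the buttons.

Emit:
play_rows(
  commands=[
    {"x":0,"y":0,"z":-6,"spin":0},
    {"x":0,"y":0,"z":-12,"spin":0},
    {"x":0,"y":0,"z":-20,"spin":0},
    {"x":0,"y":0,"z":-25,"spin":0},
    {"x":0,"y":0,"z":-25,"spin":0},
    {"x":0,"y":0,"z":-10,"spin":0},
    {"x":0,"y":0,"z":0,"spin":0},
  ],
)

```text
time: 16.25
position: [0.6063, 0.1477, 0.2505]
tool_rot: [0.698, 0.716, -0.0, -0.012]
ft_force: [0.0, -0.3, -0.4]
grip_width: 0.0438
```

```bash
python3 plan.py .478 .212 .24 .026 30 .1; python3 - <<'E'
from ov import *
s=cams.camera('side')
draw(s,(205,305,115,195),7,upper(.602,.150,.026,.095),'s12.png')
E
```

```text
t 16.25 at [0.6063 0.1477 0.2505] yaw 0.027 tilt [-0.0178  0.0163 -0.9997] F [ 0.  -0.3 -0.4] w 0.0438 | need [-128.3   64.3  -10.5] -0.001 n 5
[{"x": 13.5, "y": -25.3, "z": 2.1, "spin": 0.0}, {"x": 13.5, "y": -25.3, "z": 2.1, "spin": 0.0}, {"x": 13.5, "y": -25.3, "z": 2.1, "spin": 0.0}, {"x": 13.5, "y": -25.3, "z": 2.1, "spin": 0.0}, {"x": 13.5, "y": -25.3, "z": 2.1, "spin": 0.0}]
```

View pics/s12.png

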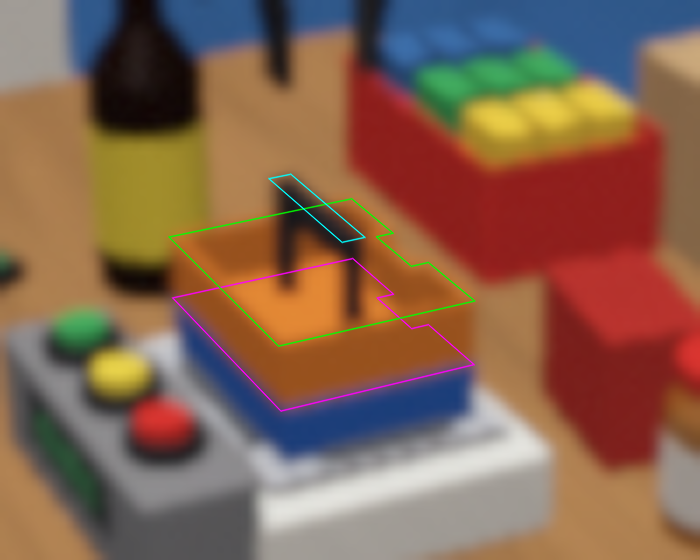

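Emit:
play_rows(
  commands=[
    {"x":13,"y":-25,"z":0,"spin":0},
    {"x":13,"y":-25,"z":0,"spin":0},
    {"x":13,"y":-25,"z":0,"spin":0},
    {"x":13,"y":-25,"z":0,"spin":0},
    {"x":10,"y":-22,"z":0,"spin":-0.1},
    {"x":0,"y":0,"z":0,"spin":-0.14},
    {"x":0,"y":0,"z":0,"spin":-0.14},
    {"x":0,"y":0,"z":0,"spin":-0.14},
  ],
  grip=0,
)

```text
time: 17.1
position: [0.4699, 0.2069, 0.2427]
tool_rot: [0.482, 0.876, -0.004, -0.02]
ft_force: [-0.3, 0.4, 0.6]
grip_width: 0.0006
```

Emit:
play_rows(
  commands=[
    {"x":0,"y":0,"z":0,"spin":-0.14},
    {"x":0,"y":0,"z":0,"spin":-0.14},
    {"x":0,"y":0,"z":0,"spin":-0.14},
    {"x":0,"y":0,"z":0,"spin":-0.14},
    {"x":0,"y":0,"z":0,"spin":-0.14},
    {"x":0,"y":0,"z":0,"spin":-0.14},
    {"x":0,"y":0,"z":0,"spin":-0.14},
    {"x":0,"y":0,"z":0,"spin":0},
  ],
)

```text
time: 17.9
position: [0.4613, 0.2057, 0.232]
tool_rot: [-0.009, 0.999, 0.004, -0.032]
ft_force: [-0.4, -0.4, -0.7]
grip_width: 0.0006
```

```bash
python3 plan.py .4765 .2115 .12 1.571 30 .1; python3 - <<'E'
from h import *
s=cams.camera('side');save('s13.png',s['img'][90:200,180:330],5)
t=cams.camera('top');save('t13.png',t['img'][120:240,160:320],5)
E
```

```text
t 17.9 at [0.4613 0.2057 0.232 ] yaw 1.588 tilt [-0.0635  0.0083 -0.9979] F [-0.4 -0.4 -0.7] w 0.0006 | need [  15.2    5.8 -112. ] -0.017 n 4
[{"x": -3.8, "y": 1.4, "z": 28.0, "spin": 0.004}, {"x": -3.8, "y": 1.4, "z": 28.0, "spin": 0.004}, {"x": -3.8, "y": 1.4, "z": 28.0, "spin": 0.004}, {"x": -3.8, "y": 1.4, "z": 28.0, "spin": 0.004}]
```

View pics/s13.png

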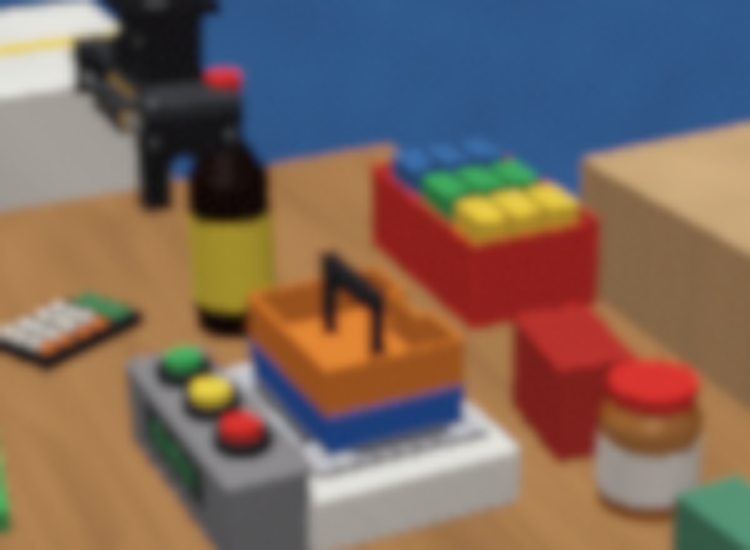

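View pics/t13.png

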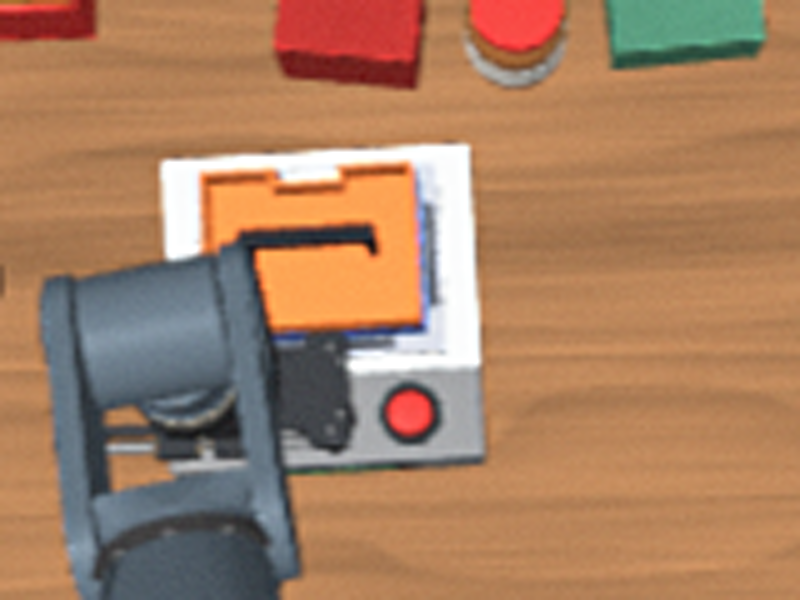

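The orange tray sits keyed: the top view shows the white key filling the notch at crop (308,180). Gripper tilt is 0.06 rad, which is harmless for pressing, and I'll compensate for it while moving over green.

Emit:
play_rows(
  commands=[
    {"x":-5,"y":1,"z":20,"spin":0.005},
    {"x":-5,"y":1,"z":25,"spin":0.005},
    {"x":-5,"y":1,"z":25,"spin":0.005},
    {"x":-5,"y":1,"z":25,"spin":0},
    {"x":0,"y":0,"z":10,"spin":0},
    {"x":0,"y":0,"z":0,"spin":0},
    {"x":0,"y":0,"z":0,"spin":0},
  ],
)

```text
time: 18.7
position: [0.4759, 0.2111, 0.1227]
tool_rot: [0.009, 0.999, 0.004, -0.031]
ft_force: [-0.4, 0.0, 0.0]
grip_width: 0.0006
```

```bash
python3 plan.py .4765 .2115 .10 1.571 30 .1; python3 - <<'E'
from h import *
s=cams.camera('side');save('s14.png',s['img'][110:200,180:300],6)
E
```

```text
t 18.7 at [0.4759 0.2111 0.1227] yaw 1.554 tilt [-0.0614  0.0088 -0.9981] F [-0.4  0.   0. ] w 0.0006 | need [  0.6   0.4 -22.7] 0.017 n 1
[{"x": -0.5, "y": 0.4, "z": 22.7, "spin": -0.017}]
```

View pics/s14.png

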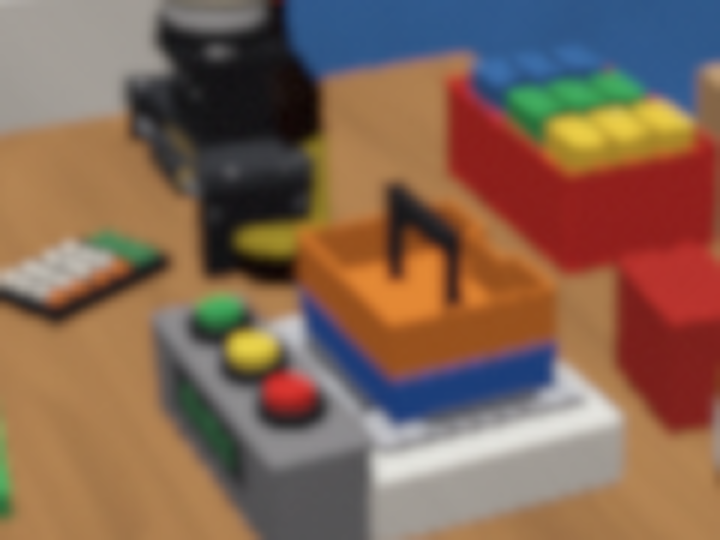

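The fingertip (crop (215,270)) is right above the green cap (220,312). I'll press down.

Emit:
play_rows(
  commands=[
    {"x":-1,"y":0,"z":8,"spin":0},
    {"x":-1,"y":0,"z":8,"spin":0},
    {"x":0,"y":0,"z":5,"spin":0},
    {"x":0,"y":0,"z":0,"spin":0},
  ],
)

```text
time: 19.15
position: [0.4786, 0.2117, 0.1032]
tool_rot: [0.009, 1.0, 0.005, -0.027]
ft_force: [0.2, 0.3, -0.5]
grip_width: 0.0003
```

```bash
python3 plan.py .4765 .2115 .084 1.571 30 .1
```

```text
t 19.15 at [0.4786 0.2117 0.1032] yaw 1.553 tilt [-0.0548  0.0101 -0.9984] F [ 0.2  0.3 -0.5] w 0.0003 | need [ -2.1  -0.2 -19.2] 0.018 n 1
[{"x": 2.1, "y": -0.2, "z": 19.2, "spin": -0.018}]
```

Emit:
play_rows(
  commands=[
    {"x":1,"y":0,"z":4,"spin":0},
    {"x":0,"y":0,"z":3,"spin":0},
    {"x":0,"y":0,"z":3,"spin":0},
    {"x":0,"y":0,"z":3,"spin":0},
  ],
)

```text
time: 19.55
position: [0.4789, 0.2118, 0.0959]
tool_rot: [0.008, 1.0, 0.005, -0.025]
ft_force: [-5.8, -2.2, 30.5]
grip_width: 0.0004
```

```bash
python3 plan.py .4765 .2115 .084 1.571 30 .1
```

```text
t 19.55 at [0.4789 0.2118 0.0959] yaw 1.554 tilt [-0.0499  0.0101 -0.9987] F [-5.8 -2.2 30.5] w 0.0004 | need [ -2.4  -0.3 -11.9] 0.017 n 1
[{"x": 2.4, "y": -0.4, "z": 11.9, "spin": -0.017}]
```

```bash
python3 - <<'E'
from ov import *
s=cams.camera('side');print(robot.get_obs()['ft_force'])
P=[]
t=np.linspace(0,2*np.pi,30)
for zz in(.08,.09,.096,.102): P.append((place(np.c_[-.125+.016*np.cos(t),0*t+0+.016*np.sin(t),0*t+zz],.603,.15,.025),(255,255,255) if zz<.1 else (0,0,0)))
draw(s,(200,290,125,185),8,P,'s15.png')
s0=np.load('side.npy',allow_pickle=True).item();draw(s0,(200,290,140,200),8,P,'s16.png')
E
```

```text
[-5.70576401 -1.89364139 25.44018403]
```

View pics/s15.png

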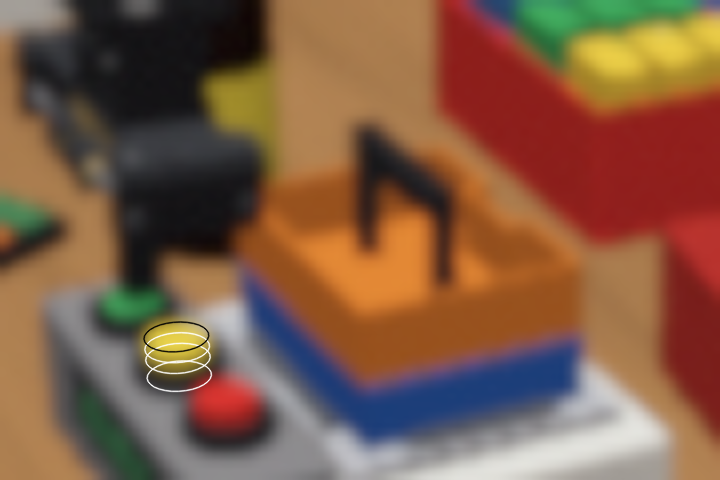

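View pics/s16.png

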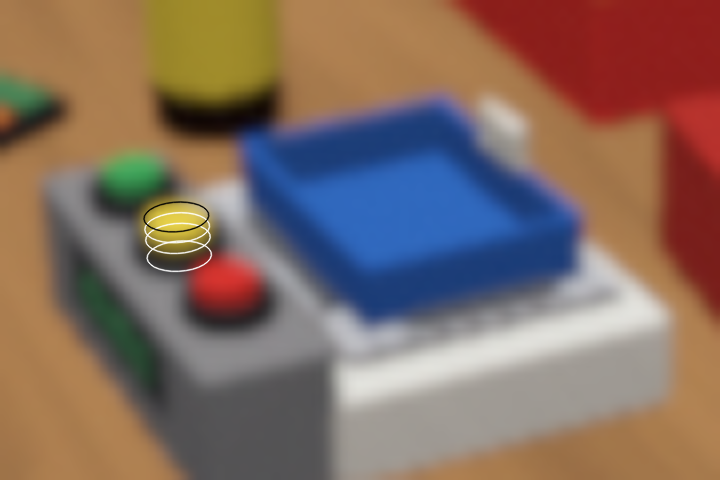

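The cap top stands at about 102 mm, the green cap is visibly sunk at (135,300), and 25 N against a 4 N spring means it is fully down. I'll raise and move to yellow.

Emit:
play_rows(
  commands=[
    {"x":0,"y":0,"z":-10,"spin":0},
    {"x":0,"y":0,"z":-15,"spin":0},
    {"x":0,"y":-5,"z":-5,"spin":0},
    {"x":0,"y":-20,"z":0,"spin":0},
    {"x":0,"y":-20,"z":0,"spin":0},
    {"x":0,"y":-18,"z":0,"spin":0},
    {"x":0,"y":0,"z":0,"spin":0},
    {"x":0,"y":0,"z":0,"spin":0},
  ],
)

```text
time: 20.4
position: [0.4776, 0.1462, 0.1264]
tool_rot: [0.008, 1.0, 0.005, -0.026]
ft_force: [-0.6, 0.2, -0.6]
grip_width: 0.0005
```

```bash
python3 plan.py .478 .147 .106 1.571 30 .1; python3 - <<'E'
from h import *
s=cams.camera('side');save('s17.png',s['img'][110:200,180:300],6)
E
```

```text
t 20.4 at [0.4776 0.1462 0.1264] yaw 1.555 tilt [-0.051   0.0109 -0.9986] F [-0.6  0.2 -0.6] w 0.0005 | need [  0.4   0.8 -20.4] 0.016 n 1
[{"x": -0.4, "y": 0.8, "z": 20.4, "spin": -0.016}]
```

View pics/s17.png

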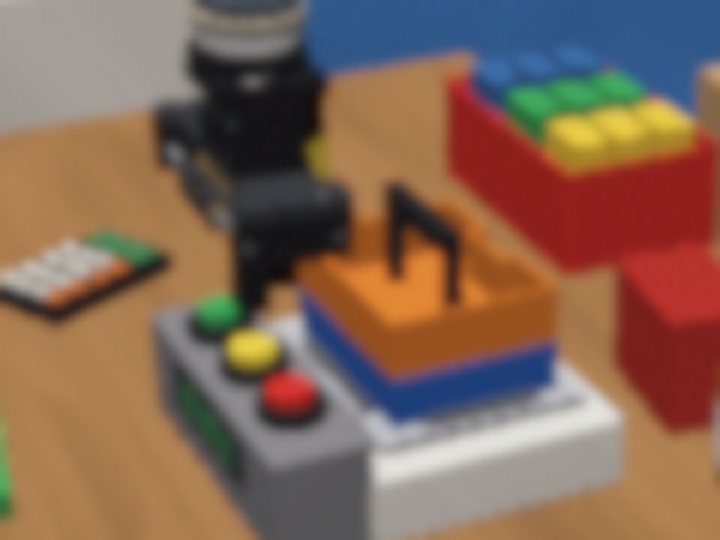

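Green is back up and the fingertip at (250,300) is over yellow (250,350). Pressing.

Emit:
play_rows(
  commands=[
    {"x":-1,"y":0,"z":8,"spin":0},
    {"x":-1,"y":0,"z":8,"spin":0},
    {"x":0,"y":0,"z":4,"spin":0},
    {"x":0,"y":0,"z":4,"spin":0},
    {"x":0,"y":0,"z":3,"spin":0},
    {"x":0,"y":0,"z":3,"spin":0},
  ],
)

```text
time: 21.05
position: [0.4789, 0.1483, 0.0957]
tool_rot: [0.005, 1.0, 0.005, -0.025]
ft_force: [-7.1, -2.3, 41.5]
grip_width: 0.0005
```

```bash
python3 plan.py .478 .147 .096 1.571 30 .1
```

```text
t 21.05 at [0.4789 0.1483 0.0957] yaw 1.56 tilt [-0.0498  0.0095 -0.9987] F [-7.1 -2.3 41.5] w 0.0005 | need [-0.9 -1.3  0.3] 0.011 n 1
[{"x": 0.9, "y": -1.3, "z": -0.3, "spin": -0.011}]
```

Emit:
play_rows(
  commands=[
    {"x":0,"y":0,"z":-1,"spin":0},
    {"x":0,"y":0,"z":-12,"spin":0},
    {"x":0,"y":0,"z":-25,"spin":0},
    {"x":0,"y":0,"z":-30,"spin":0},
    {"x":30,"y":0,"z":-30,"spin":0},
    {"x":30,"y":0,"z":-10,"spin":0},
    {"x":30,"y":0,"z":0,"spin":0},
    {"x":0,"y":0,"z":0,"spin":0},
  ],
)

```text
time: 21.85
position: [0.3916, 0.1493, 0.2128]
tool_rot: [0.006, 1.0, 0.006, -0.025]
ft_force: [-0.1, -0.4, -0.1]
grip_width: 0.0004
```

Emit:
play_rows(
  commands=[
    {"x":0,"y":40,"z":0,"spin":0},
    {"x":0,"y":40,"z":0,"spin":0},
    {"x":0,"y":40,"z":0,"spin":0},
    {"x":0,"y":40,"z":0,"spin":0},
    {"x":0,"y":0,"z":0,"spin":0},
  ],
)

```text
time: 22.35
position: [0.3972, 0.3152, 0.2146]
tool_rot: [0.009, 1.0, 0.007, -0.022]
ft_force: [0.2, -0.6, -0.2]
grip_width: 0.0004
```

```bash
python3 - <<'E'
from ov import *
s=cams.camera('side');t=cams.camera('top');o=robot.get_obs();print(o['time'],o['position'],o['ft_force'],np.abs(o['joint_velocities']).max())
save('s18.png',s['img'],1.5);draw(t,(185,265,135,215),9,upper(.602,.150,.026,.095),'t18.png');save('t19.png',t['img'][135:215,185:265],9)
from fh import orange
def fb(cc,a,b,y0,y1,parts,z,v):
    m=orange(cc['img']).astype(np.float32)
    z0=np.zeros_like(m,np.uint8);z0[y0:y1,a:b]=m[y0:y1,a:b];q,_=cv2.findContours(z0,cv2.RETR_EXTERNAL,2);f=np.zeros_like(z0);cv2.drawContours(f,q,-1,1,-1)
    print(fitpose([(cc,f)],parts,v,z))
fb(t,195,258,145,200,UP,.095,[.602,.15,.026])
E
```

```text
22.45 [0.39604572 0.31146088 0.21410594] [ 0.41804339 -0.28052913 -0.40825799] 0.037261624974422425
(array([0.60003953, 0.15336964, 0.02336111]), np.float64(152.36470588235295))
```

View pics/s18.png

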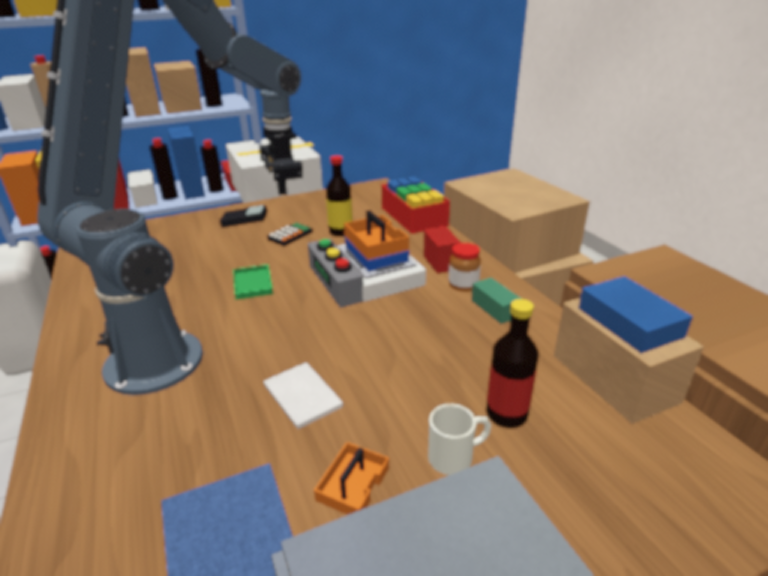

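View pics/t18.png

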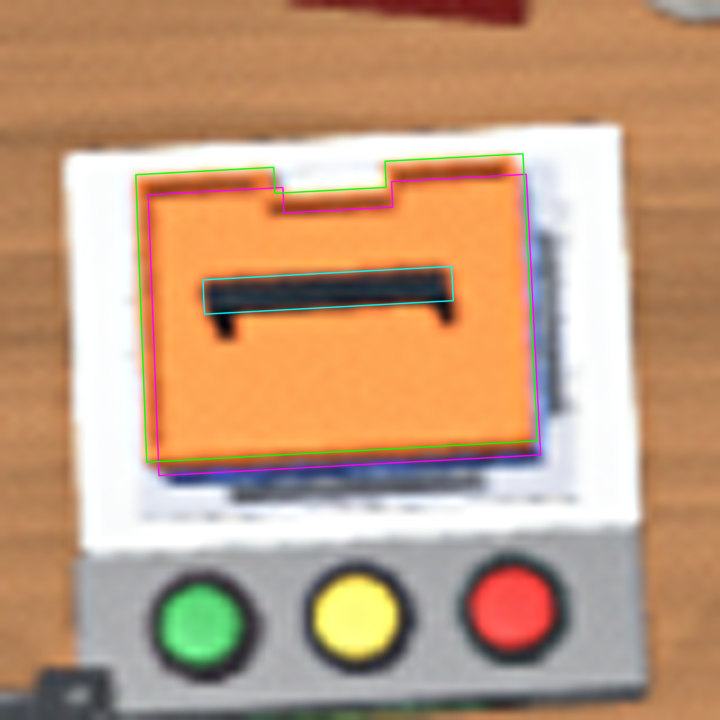

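View pics/t19.png

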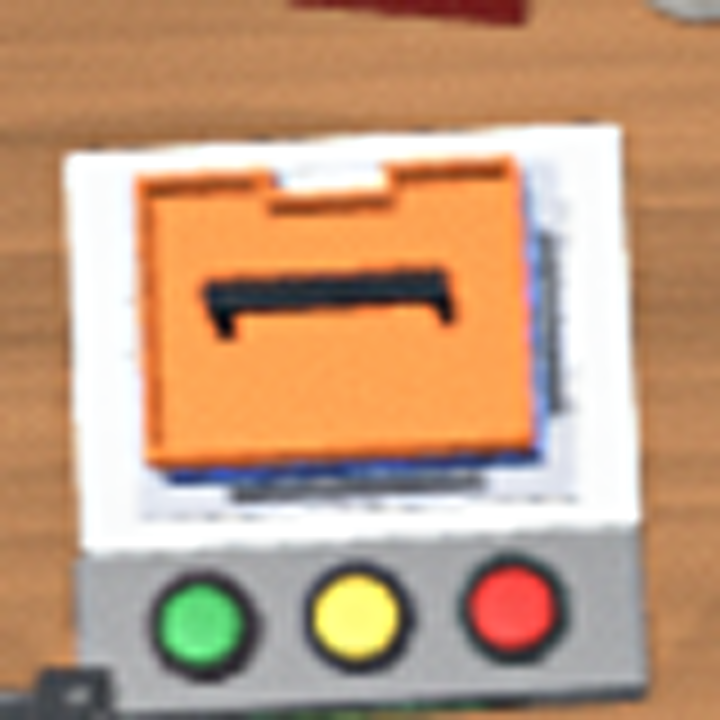

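```bash
python3 - <<'E'
from ov import *
from fh import fit,T
s=cams.camera('side')
draw(s,(220,285,135,195),11,lower(.602,.150,.026)[:1]+upper(.6005,.152,.026,.095),'s19.png')
M=np.eye(4);M[:3,:3]=__import__('scipy.spatial.transform',fromlist=['Rotation']).Rotation.from_euler('z',.026).as_matrix();M[:3,3]=[.602,.15,.095]
print(fit([(s,(222,283,140,182))],M)[:3])
save('s20.png',s['img'][135:195,220:285],11)
E
```

```text
(array([-0.01247689,  0.01938784,  0.0008351 ,  0.00043307,  0.00050876,
       -0.00334576]), np.float64(21.09490349986679), np.float64(25.987095035717708))
```

View pics/s20.png

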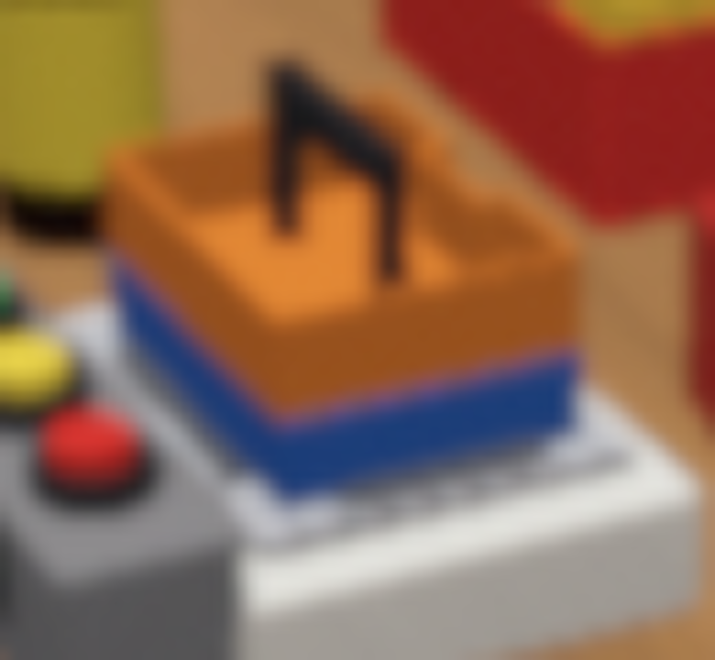

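The seam is straight and the blue wall shows at an even height along both visible sides. The fitted tilt equals the reference bias, and the height is within 0.5 mm. Handing in.

```bash
python3 -c "
from rig import robot
print(robot.hand_in())"
```

```text
the job is handed in; nothing more can be done
None
```

I set the larger orange tray on the blue tray with its notch over the key, released it, and pressed green and then yellow fully down. The job is handed in; no verdict was reported.

**Tray seating:**
- The force on setting down reached 8 N upward, at the tool height expected for a seated tray (within 1 mm), and fell to about 0 on release.
- The last side view shows a straight seam along both visible sides. The fitted height is within 0.5 mm of 95 mm above the counter.
- The fitted tilt was (-0.012, 0.019) rad. The same fit read about 0.024 rad in y for the tray lying flat on the counter at the start, so I take it as level.

**Tray position:** The checks disagreed slightly. The last top-view fit put the orange tray 2 to 3 mm off my target. Its residual was poor, and the key in the notch should hold the offset within the 7 mm limit.

**Buttons:**
- Both bottomed at about 96 mm tool height with 25 to 41 N on the wrist, against the 4 N needed. Green was seen up again before I pressed yellow.
- All three are up in the last top view, and red was not pressed.

**Other goods and arm:** The other goods look unmoved. The arm had backed away clear of everything, and the clock read about 22.5 s of the 51 s.

**Gripper tilt:** The gripper drifted up to 0.06 rad off vertical during moves, and rows cannot correct tilt. It was about 0.025 rad while I set the tray down, and I allowed for it when pressing.

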